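# Draw the counter screen's vent sash shut with the hook pole

## Robot

A 6-joint arm with a two-finger parallel gripper is mounted at the origin on the work surface. World frame = base frame: x ahead of the robot, y to its left, z up, the work surface at z = 0. Lengths are in m, angles in rad, forces in N, time in s.
With the tool pointing down it reaches from about 0.35 to 0.975 m from the base axis. Payload 4.9 kg.
Tool frame: the origin (TCP) lies on the centre line of the jaws, within the pads' length; the fingertips stand 11 mm ahead of it and the grasp point (between the pads) lies 8 mm behind it (manip.finger_overhang is the distance from the TCP to the fingertips, in m); y points along the fingers, z is the direction in which the jaws open and shut, and the axes are right-handed (so a half turn about y gives the same grasp; the last joint's range is limited). The gripper opens to 85 mm and grips with 20 to 120 N. Pads are 22 mm wide; open, the fingers measure 114 mm over their backs; the gripper's body (76 mm by 85 mm) begins 54 mm behind the grasp point. The pads swing forward as they close: fully open they stand 13 mm farther back than shut.
Start: joints at [1.064, 0.053, 1.613, -0, 1.476, -0.119], TCP at [0.236, 0.579, 0.21] pointing down, gripper open.
Joint ranges: [-3.01, 3.01], [-1.01, 2.22], [0.06, 2.58], [-1.02, 4.17], [0.09, 2.62], [-3.14, 3.14]. Speed limits (rad/s): [2.57, 2.57, 3.14, 3.14, 3.14, 3.14].

## Interface

Orientations are given as a unit quaternion [w, x, y, z].
In Python, from plant import readout, cams, workorder, manip gives the robot as it stands.
- The arm moves only by the tool play_rows, never from a script. Its arguments are lists of equal length, an entry for each row: "slide": the shift along the tool's x, y, z in cm, a list of three; "yaw": the turn about the tool's y in degrees; "grip": the closure, from -1 (fully open) to 1 (shut), so that 0 is half open. In form: {"slide": [[x, y, z], ...], "yaw": [yaw, ...], "grip": [grip, ...]}. A call has 1 to 12 rows; each row shifts and turns the commanded pose from where the row before left it, along the tool's axes as they then stand; what a row does not reach is not made up. A row lasts 1/10 s, in which the tool goes at most 50 mm and 8.59 degrees, less where a joint would pass 70% of its speed; a pose out of reach is approached as far as the arm can. A call with a gripper value outside its range is refused whole. The fingers move at their own pace and stop on an object; the grip force is fixed at half the most. Time passes only in rows, so rows that do not move let the fingers close. It gives the time, the measured TCP pose, the force and the opening at its end, in the units of the state.
- readout.state(): the state, without advancing time (a new reading comes with each control period).
- cams.grab_frame(name): name is "side" or "top"; returns a dict with "image" (384x512x3 uint8, red, green, blue), "mtx" (3x3 intrinsics, pixels), "R" (3x3) and "t" (3): a world point X has camera coordinates R X + t. Camera axes: x right, y down, z forward; pixel columns grow to the right and rows downward; lengths in m; the calibration is good to about 2 mm. A picture is of the moment at which its call begins. There is no depth.
- workorder.job_done(): hands the job in, once; it reports no verdict.
The state is a dict: "time": time; "joint_pos": joint angles; "joint_vel": joint speeds; "joint_efforts": joint torques, N m; "tool_pos": TCP position; "tool_rot": TCP orientation; "contact_force": force on the tool from outside, world axes, zero at the start; "ft_torque": the same for the moment, N m; "gripper_width": opening from 0.0 (shut) to 1.0 (fully open).
Only numpy, scipy, OpenCV 4.12 (cv2) and the standard library are available. Lean on these libraries where they do the work, as an engineer would, in place of code of your own. Each camera call takes 0.05 s, during which the arm holds its last target.

## Task

Close up the parts counter: take the hook pole from its rest, drop its hook into the ring eye of the open vent sash and draw the sash gently, without slamming or wrenching it, fully home against its stops so that the spring latch snaps in and holds it. Then unhook, leaving the sash latched, and lay the pole back in both saddles of its rest, the way round it was. Work the sash only with the pole, and leave the carton, the spray can and the blue bin where they stand.

Things in the scene. Friction and masses are not known exactly. Their poses are not given: they have to be found in the camera images.
- pole_grip (a point): Centre of the black rubber grip, on the axis of the straight rigid hook pole (0.2 to 0.4 kg, balanced here). x: along the pole to the hook; z: up in its rest, hook turned down (-z). Grip 110 long, 22 across (y), 24 high (z) mm. Bare aluminium tube, 16 mm diameter, from 170 behind to 170 mm ahead; red end cap 20 mm thick, its end 195 mm behind; 8 mm steel hook rod at the front.
- hook_spike (a point): Middle of the hook's spike, 245 mm along +x and 18 mm along -z from pole_grip (same axes). The 8 mm rod runs on along the pole's axis and bends square down (-z): the spike's round tip is 16 mm below this point, the rod's axis 18 mm above; ahead of the point is only the spike's own 4 mm half thickness.
- rest_mid (a point): Where pole_grip lies when the pole is in its fixed red rest, 78 mm above the counter; x along the pole to its hook end (the pole starts up to 8 mm off along x). Two V saddles, 14 mm long, carry the bare tube 110 mm ahead of and behind this point. They catch a tube up to 15 mm off to either side and centre it; their upper edges are 8 mm above this point.
- ring_eye (a point): Centre of the brass ring eye: 6 mm round bar, 22 mm clear inside, 34 mm outside, lying in its x-y plane (z passes through the hole). Fixed to the sash's bottom rail by a stem on its +x side, centre 38 mm off the rail's inner face, 225 mm down the sash from the hinge. Axes as sash: open by angle a (0.38 to 0.66 rad at the start), its near side dips by a, and the sash above leans to the robot.
- screen: White steel counter screen, 500 mm wide, fixed; origin on the counter, mid width and depth; x level to the customers' side, y along it. Its sash (434 wide, 240 high, 20 mm thick, 0.6 kg) hangs from a hinge line 510 mm above the origin, opening away from the robot. In the screen's middle plane (angle 0) it has ring_eye at x -48, z 285 mm. Transom: top 255 mm up, x -20 to +50; open above it.
- carton: Small brown carton, 110 x 90 x 80 mm, standing on the counter; origin at the centre of its underside.
- spray_can: White spray can with a blue band and red cap, 58 mm in diameter, 170 mm high, standing on the counter; origin at the centre of its underside.
- blue_bin: Open blue plastic parts bin, 100 x 100 x 60 mm, standing on the counter; origin at the centre of its underside.
- sash: Bottom rail of the sash: origin at its middle; x through it (away from the robot when shut), z up the sash. Friction hinges hold it at any angle (up to 4 N at the ring). Home lies where it comes up hard against stop lugs, 0 to 13 mm outside the screen's middle plane, as the latch plate is set (not measured). Over 25 N of pole on sash or screen wrenches the eye off; over 0.35 m/s is a slam.
- latch_bolt (a joint): Spring latch on the transom, 130 mm to the screen's +y side: m the bolt is pressed down; 0 up, about 0.005 with the sash's keeper pin riding over it. From 23 to 1.5 mm before the stops the pin holds it down; then it springs up behind the pin and holds the sash. Rubber buffers push back over the last 6 mm: 11 to 18 N at the ring brings the sash to the stops; let go sooner, it springs back.

How it is judged:
On the way, in this order (a step that is already met when the one before it is completed fails the run):
1. the hook's spike is in the ring eye while the sash still stands open (distance between hook_spike and ring_eye below 0.016 m and x of sash in the frame of screen above 0.066 m), for 0.1 s.
2. the sash is home behind its latch bolt, drawn there by the hook in the eye (value of joint latch_bolt below 0.0012 m and x of sash in the frame of screen below 0.016 m and distance between hook_spike and ring_eye below 0.022 m), for 0.2 s.
At the end, for the whole second after the job is handed in: Sash shut and latched: bottom rail within 16 mm of the screen's middle plane, latch bolt up behind its pin (under 1.2 mm pressed). Pole lying still and released in both saddles of its rest, hook end as before, grip within 30 mm of the rest's middle and within 5 mm in height (value of joint latch_bolt below 0.0012 m and x of sash in the frame of screen below 0.016 m and distance between pole_grip and rest_mid below 0.03 m and z of pole_grip in the frame of rest_mid between -0.005 and 0.005 m and x of hook_spike in the frame of rest_mid above 0.2 m and angle between the x axis of pole_grip and the x axis of rest_mid, either way round below 0.06 rad and linear speed of pole below 0.02 m/s); the robot touches nothing.
It fails at once if more than 25 N between the pole and the screen or sash (the eye is wrenched) (contact force between pole and screen above 25 N).
It fails at once if the sash slams shut or is flung (bottom rail over 0.35 m/s) (linear speed of sash above 0.35 m/s).
It fails at once if the arm or fingers work on the screen or sash (contact force between any of the fingers, the arm and screen above 1 N).
It fails at once if the carton, spray can or bin is shifted more than 15 mm or tipped (distance of any of carton, spray_can, blue_bin from where it was at the start of the episode above 0.015 m or angle between spray_can's own z axis and vertical above 0.2 rad).
It also fails if it takes over 72 s, if anything falls off the work surface, if the arm or the gripper's body presses on something with over 40 N, if the wrist force passes 120 N, or if a joint passes its speed limit or range.

## Working session

There is one attempt and no reset: what is moved stays moved. The work goes in short steps, Python scripts to look and compute and a tool call to move; the robot and the scene stay as the last step left them, time stands still between calls to the robot, and variables do not carry over. Pictures are saved under pics/ and viewed, and the job is handed in when it is done.

Besides the shell and the picture viewer there is one more tool, called after "Request:" in YAML: its name, and indented under it one key for each argument. play_rows: Moves the arm, as the interface text tells. Its arguments: {"type":"object","properties":{"slide":{"type":"array","items":{"type":"array","items":{"type":"number"}}},"yaw":{"type":"array","items":{"type":"number"}},"grip":{"type":"array","items":{"type":"number"}}},"required":["slide","yaw","grip"]}

```bash
ls; mkdir -p pics
python3 - <<'E'
from plant import readout, cams, manip
import cv2
print(readout.state()); print(manip.finger_overhang)
for n in("side","top"):
    f=cams.grab_frame(n); cv2.imwrite(f"pics/{n}0.png",f["image"][:,:,::-1]); print(n,f["mtx"],f["R"],f["t"], -f["R"].T@f["t"])
E
```

```text
pics
{'time': 0.0, 'joint_pos': array([ 1.06402030e+00,  5.34046874e-02,  1.61432086e+00,  5.76450110e-06,
        1.47599730e+00, -1.19021632e-01]), 'joint_vel': array([ 0.00057341, -0.00037863,  0.0004697 , -0.00012333, -0.00076889,
       -0.00121809]), 'joint_efforts': array([-7.83140313e-04, -3.93672788e+01, -3.70178854e+01, -1.84698906e-04,
        6.74491923e-03, -2.90271794e-05]), 'tool_pos': array([0.23599772, 0.57799822, 0.20881738]), 'tool_rot': array([-0.69314249,  0.69457437, -0.13646852,  0.13600101]), 'contact_force': array([ 0.23140616, -0.78182076,  0.65268343]), 'ft_torque': array([-0.03433542, -0.03077345,  0.01645187]), 'gripper_width': 1.0023296625747666}
0.011
side [[459.77499507   0.         252.96067312]
 [  0.         459.77499507 188.43176554]
 [  0.           0.           1.        ]] [[ 0.68348756 -0.72977372 -0.01658514]
 [-0.57139092 -0.52073468 -0.63430892]
 [ 0.45426552  0.44301885 -0.77290176]] [-0.45804059  0.40515245  0.99173459] [ 0.09405465 -0.56264617  1.01590855]
top [[471.2555676    0.         258.55632245]
 [  0.         471.2555676  191.6572487 ]
 [  0.           0.           1.        ]] [[ 0.0025986  -0.99998126 -0.00554264]
 [-0.97971606 -0.00143525 -0.20038557]
 [ 0.20037386  0.00595094 -0.97970144]] [-0.05813977  0.61823257  1.25996401] [ 0.35337961 -0.06474933  1.35795118]
```

View pics/side0.png

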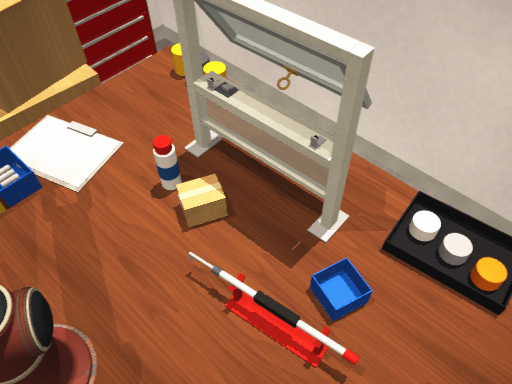

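View pics/top0.png

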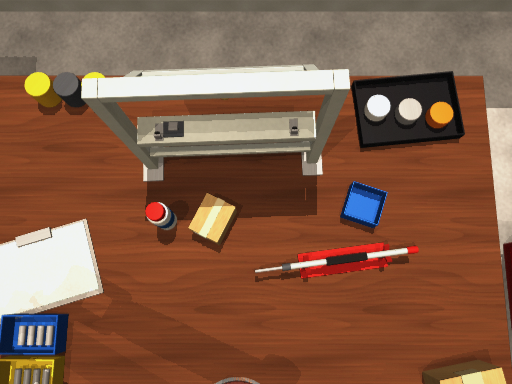

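The side view shows the pole in its red rest, with the hook tip at about (190,255) and the red cap at (350,357). The ring eye is at about (286,80), and the bin at (341,289). In the top view the hook points left (+y). Next I measure.

```bash
cat > h.py <<'E'
import numpy as np, cv2
from plant import readout, cams
def ray(f,u,v):
    d=f["R"].T@np.linalg.inv(f["mtx"])@np.array([u,v,1.]); c=-f["R"].T@f["t"]; return c,d/np.linalg.norm(d)
def onz(f,u,v,z):
    c,d=ray(f,u,v); return c+d*(z-c[2])/d[2]
def tri(f1,p1,f2,p2):
    c1,d1=ray(f1,*p1); c2,d2=ray(f2,*p2)
    A=np.stack([d1,-d2],1); s=np.linalg.lstsq(A,c2-c1,rcond=None)[0]
    a=c1+s[0]*d1; b=c2+s[1]*d2; return (a+b)/2, np.linalg.norm(a-b)
def proj(f,X):
    p=f["mtx"]@(f["R"]@np.asarray(X,float)+f["t"]); return p[:2]/p[2]
def crop(f,name,x0,y0,x1,y1,k=6):
    im=f["image"][y0:y1,x0:x1,::-1]; cv2.imwrite(name,cv2.resize(im,None,fx=k,fy=k,interpolation=cv2.INTER_CUBIC))
E
python3 - <<'E'
from h import *
s=cams.grab_frame("side"); t=cams.grab_frame("top")
crop(s,"pics/c1.png",190,0,320,100); crop(s,"pics/c2.png",180,240,360,365,4)
crop(t,"pics/c3.png",245,230,425,285,4); crop(t,"pics/c4.png",80,60,355,185,2.9)
E
```

```text
(no output)
```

View pics/c1.png

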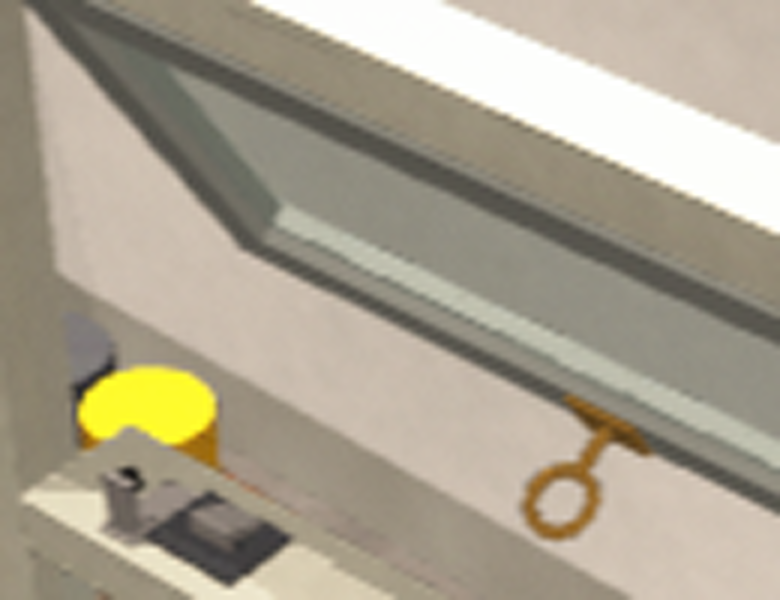

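View pics/c2.png

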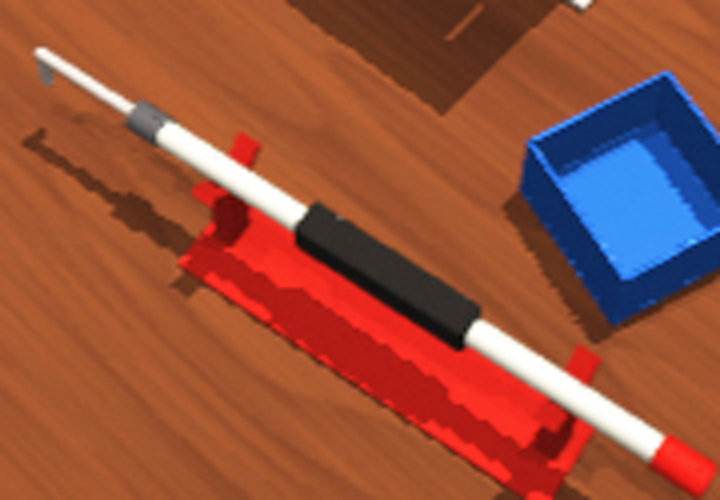

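View pics/c3.png

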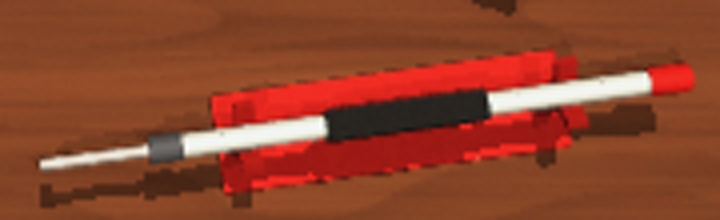

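View pics/c4.png

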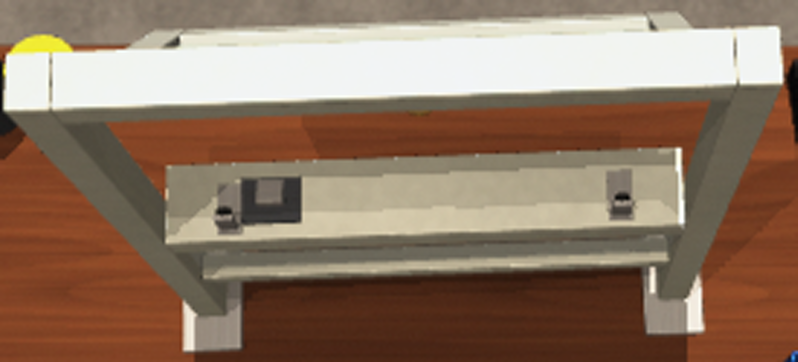

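Run:
```python
from h import *
s=cams.grab_frame("side"); t=cams.grab_frame("top")
crop(t,"pics/d1.png",125,100,225,185,8);crop(t,"pics/d2.png",250,100,350,185,8)
q=lambda u,v,z:onz(t,80+u/2.9,60+v/2.9,z).round(4)
for p in [(166,166),(681,150),(166,243),(683,238)]: print(p,q(*p,.255))
# ring plausible: side ray with z range
for z in (.28,.285,.29,.295,.30,.305): print(z,onz(s,283.4,83.3,z).round(4), onz(t,224.8,98.6,z).round(4))
# pole axis
def cent(f,m):
    m=m.astype(np.uint8); n,l,st,c=cv2.connectedComponentsWithStats(m); k=1+np.argmax(st[1:,4]); return c[k],st[k],(l==k)
im=t["image"].astype(int)
roi=np.zeros(im.shape[:2],bool); roi[235:285,250:425]=1
c,st,m=cent(t,(im.max(2)<60)&roi); print("grip",c,st)
ys,xs=np.nonzero(m); P=np.array([onz(t,u,v,.085) for u,v in zip(xs,ys)]); print(P.mean(0),)
d=np.linalg.svd(P[:,:2]-P[:,:2].mean(0))[2][0]; print("dir",d,np.ptp((P[:,:2]-P[:,:2].mean(0))@d), np.degrees(np.arctan2(d[1],d[0])))
print("cap", onz(t,245+672/4,230+79/4,.078),"hook",onz(t,245+42/4,230+163/4,.078), "saddle")
```

```text
(166, 166) [0.7663 0.2424 0.255 ]
(681, 150) [ 0.7809 -0.1967  0.255 ]
(166, 243) [0.6979 0.2387 0.255 ]
(683, 238) [ 0.7027 -0.1967  0.255 ]
0.28 [0.8314 0.0385 0.28  ] [0.8049 0.0246 0.28  ]
0.285 [0.8264 0.0344 0.285 ] [0.8028 0.0242 0.285 ]
0.29 [0.8214 0.0303 0.29  ] [0.8007 0.0237 0.29  ]
0.295 [0.8164 0.0262 0.295 ] [0.7986 0.0233 0.295 ]
0.3 [0.8113 0.0222 0.3   ] [0.7965 0.0229 0.3   ]
0.305 [0.8063 0.0181 0.305 ] [0.7945 0.0225 0.305 ]
grip [346.26245847 258.46843854] [326 253  41  12 301]
[ 0.43154514 -0.29227565  0.085     ]
dir [-0.13969371  0.99019476] 0.10790709670766427 98.03012323075671
cap [ 0.45571981 -0.4742797   0.078     ] hook [ 0.39876129 -0.04934462  0.078     ] saddle
```

View pics/d1.png

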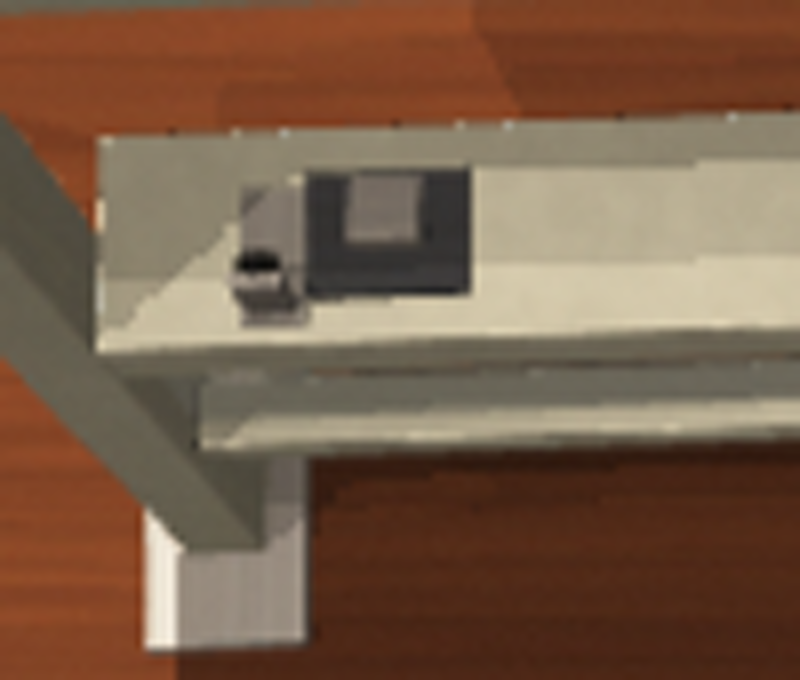

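View pics/d2.png

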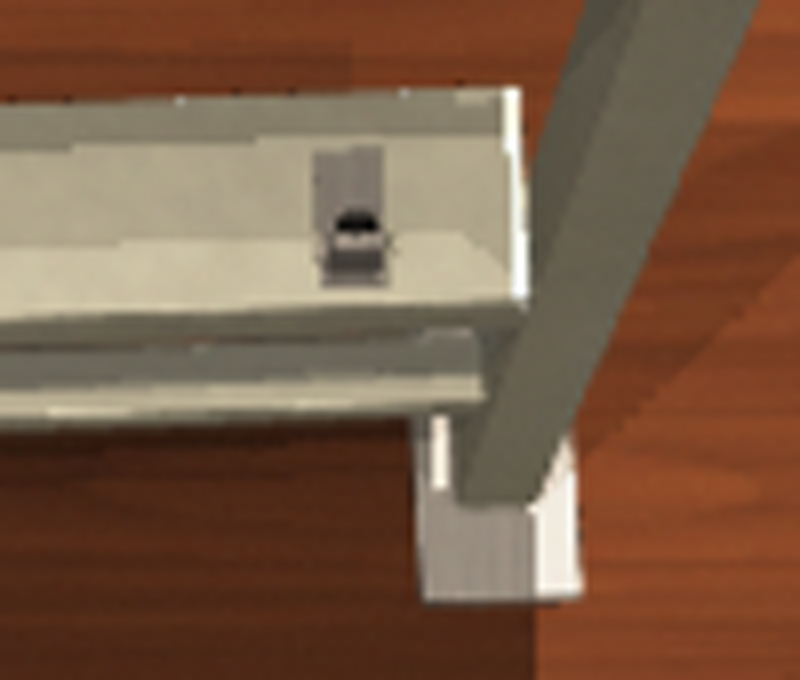

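Run:
```python
from h import *
s=cams.grab_frame("side"); t=cams.grab_frame("top")
g=lambda o,u,v,z=.255:onz(t,o+u/8,100+v/8,z)
NL=g(125,98,353);NR=g(250,522,300);FL=g(125,98,138);FR=g(250,518,90)
print(NL,NR,FL,FR)
n=(FL+FR-NL-NR)/4*2; print("depth",np.linalg.norm(n))
y=(NL+FL-NR-FR); yaw=np.arctan2(-y[0],y[1]); print("yaw deg",np.degrees(yaw),"width",np.linalg.norm(y)/2)
ex=np.array([np.cos(yaw),np.sin(yaw),0]);ey=np.array([-ex[1],ex[0],0]);ez=np.array([0,0,1])
O=(NL+NR+FL+FR)/4-ex*.015; O[2]=0; print("origin",O,ex)
c,d=ray(s,283.4,83.3)
for a in np.arange(.36,.68,.03):
    X=O+ex*(-.048*np.cos(a)+.225*np.sin(a))+ez*(.51-.225*np.cos(a)-.048*np.sin(a))
    e=(X-c)-d*((X-c)@d)
    near=X+ -ex*.014*np.cos(a)-ez*.014*np.sin(a)
    st=X+(ex*np.cos(a)+ez*np.sin(a))*.038
    print(round(a,2),X.round(4),"raydist",np.linalg.norm(e).round(4),e.round(4),proj(s,X).round(1),"stem",proj(s,st).round(1),"topnear",proj(t,near).round(1))
c,dd=ray(s,190+565/6,500/6)
```

```text
[0.69704717 0.23860185 0.255     ] [ 0.71430564 -0.19630226  0.255     ] [0.7662936  0.24235924 0.255     ] [ 0.78217745 -0.19652503  0.255     ]
depth 0.06858189751226067
yaw deg 2.172156266631589 width 0.43720834936148817
origin [0.72496675 0.02146492 0.        ] [0.99928145 0.0379022  0.        ]
0.36 [0.7593 0.0228 0.2825] raydist 0.0508 [-0.0392  0.0111 -0.0303] [269.1  98.9] stem [278.4  87.4] topnear [225.4 121.9]
0.39 [0.7661 0.023  0.2836] raydist 0.0449 [-0.0346  0.0095 -0.0269] [270.9  97.1] stem [280.   85.5] topnear [225.3 119. ]
0.42 [0.7729 0.0233 0.285 ] raydist 0.0389 [-0.03    0.008  -0.0235] [272.6  95.4] stem [281.6  83.5] topnear [225.2 116.2]
0.45 [0.7796 0.0235 0.2865] raydist 0.0329 [-0.0253  0.0066 -0.0199] [274.4  93.5] stem [283.3  81.4] topnear [225.1 113.3]
0.48 [0.7862 0.0238 0.2883] raydist 0.0268 [-0.0206  0.0053 -0.0163] [276.1  91.6] stem [284.9  79.3] topnear [225.  110.4]
0.51 [0.7929 0.024  0.2902] raydist 0.0205 [-0.0158  0.0041 -0.0125] [277.8  89.7] stem [286.4  77.1] topnear [224.9 107.5]
0.54 [0.7994 0.0243 0.2923] raydist 0.0142 [-0.011   0.0029 -0.0086] [279.5  87.7] stem [288.  75.] topnear [224.8 104.6]
0.57 [0.8059 0.0245 0.2947] raydist 0.0079 [-0.0061  0.0018 -0.0046] [281.2  85.7] stem [289.5  72.7] topnear [224.7 101.6]
0.6 [0.8123 0.0248 0.2972] raydist 0.0016 [-0.0012  0.0008 -0.0006] [282.8  83.6] stem [291.   70.5] topnear [224.6  98.7]
0.63 [0.8187 0.025  0.2999] raydist 0.0051 [ 0.0037 -0.0001  0.0036] [284.5  81.5] stem [292.5  68.2] topnear [224.4  95.7]
0.66 [0.8249 0.0253 0.3028] raydist 0.0116 [ 0.0086 -0.001   0.0078] [286.1  79.3] stem [294.   65.8] topnear [224.3  92.8]
```

Run:
```python
from h import *
from scipy.spatial.transform import Rotation as R
q=readout.state()["tool_rot"]; M=R.from_quat([q[1],q[2],q[3],q[0]]).as_matrix(); print(M.round(3))
z=M[:,2]; x=M[:,0]
print("z az",np.degrees(np.arctan2(z[1],z[0])),"x az",np.degrees(np.arctan2(x[1],x[0])), np.degrees(1.064), np.degrees(-.119))
```

```text
[[ 0.926 -0.     0.378]
 [-0.378 -0.     0.926]
 [-0.    -1.    -0.   ]]
z az 67.78266192314676 x az -22.21733903491506 60.9627094019196 -6.818197762056796
```

Request:
play_rows:
  slide:
    - [0,-0.8,0]
    - [0,-0.8,0]
    - [0,-0.8,0]
    - [0,-0.8,0]
    - [0,-0.8,0]
    - [0,-0.8,0]
    - [0,-0.8,0]
  yaw: [8.57,8.57,8.57,8.57,8.57,8.57,8.57]
  grip: [-1,-1,-1,-1,-1,-1,-1]

```text
time: 1.1
tool_pos: [0.2363, 0.5786, 0.2664]
tool_rot: [-0.531, 0.531, -0.467, 0.467]
contact_force: [-0.5, -0.3, -0.1]
gripper_width: 0.998
```

Request:
play_rows:
  slide:
    - [4.4,0,0.35]
    - [4.4,0,0.35]
    - [4.4,0,0.35]
    - [4.4,0,0.35]
    - [4.4,0,0.35]
    - [4.4,0,0.35]
    - [4.4,0,0.35]
    - [4.4,0,0.35]
    - [4.4,0,0.35]
    - [4.4,0,0.35]
  yaw: [0,0,0,0,0,0,0,0,0,0]
  grip: [-1,-1,-1,-1,-1,-1,-1,-1,-1,-1]

```text
time: 2.1
tool_pos: [0.3306, 0.1458, 0.2664]
tool_rot: [0.533, -0.533, 0.464, -0.465]
contact_force: [0.9, 0.3, -0.4]
gripper_width: 1.001
```

Request:
play_rows:
  slide:
    - [4.4,0,0.4]
    - [4.4,0,0.4]
    - [4.4,0,0.4]
    - [4.4,0,0.4]
    - [4.4,0,0.4]
    - [4.4,0,0.4]
    - [4.4,0,0.4]
    - [4.4,0,0.4]
    - [4.4,0,0.4]
    - [4.4,0,0.4]
    - [0,0,0]
    - [0,0,0]
  yaw: [0,0,0,0,0,0,0,0,0,0,0,0]
  grip: [-1,-1,-1,-1,-1,-1,-1,-1,-1,-1,-1,-1]

```text
time: 3.3
tool_pos: [0.4297, -0.2836, 0.2656]
tool_rot: [0.533, -0.532, 0.466, -0.465]
contact_force: [0.4, 0.4, 0.9]
gripper_width: 0.997
```

Request:
play_rows:
  slide:
    - [0.8,2,0]
    - [0,3,0]
    - [0,3,0]
    - [0,2,0]
    - [0,0,0]
  yaw: [0,0,0,0,0]
  grip: [-1,-1,-1,-1,-1]

```text
time: 3.8
tool_pos: [0.4293, -0.2881, 0.1627]
tool_rot: [0.533, -0.533, 0.467, -0.462]
contact_force: [-0.4, -0.6, 1.3]
gripper_width: 1.001
```

Run:
```python
from h import *
from scipy.spatial.transform import Rotation as R
st=readout.state();q=st["tool_rot"]; M=R.from_quat([q[1],q[2],q[3],q[0]]).as_matrix(); z=M[:,2]
print(st["tool_pos"],"z az",np.degrees(np.arctan2(z[1],z[0])),st["joint_pos"].round(3))
s=cams.grab_frame("side"); t=cams.grab_frame("top")
crop(s,"pics/e1.png",170,130,390,370,2.5); crop(t,"pics/e2.png",245,180,425,300,4)
```

```text
[ 0.42931169 -0.28808873  0.16273409] z az 7.884868223383368 [-0.735 -0.17   1.906  0.     1.412 -0.873]
```

View pics/e1.png

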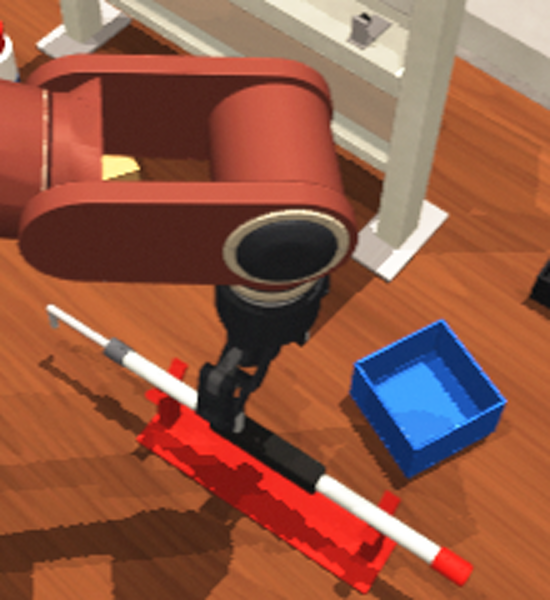

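View pics/e2.png

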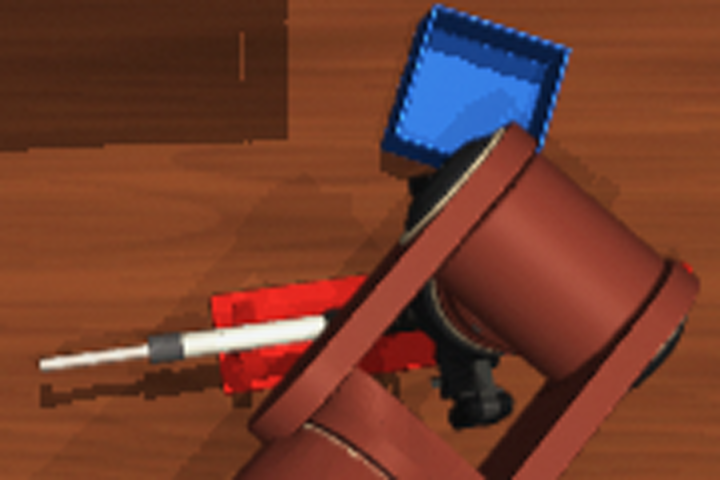

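Run:
```python
from h import *
t=cams.grab_frame("top")
for p in [(343,217),(378,227),(354,182),(386,191)]: print(onz(t,*p,.06).round(3))
```

```text
[ 0.547 -0.292  0.06 ]
[ 0.52  -0.387  0.06 ]
[ 0.647 -0.326  0.06 ]
[ 0.621 -0.415  0.06 ]
```

Request:
play_rows:
  slide:
    - [0.3,2.5,0.1]
    - [0,2.5,0]
    - [0,2.0,0]
    - [0,1.5,0]
    - [0,0.8,0]
    - [0,0,0]
    - [0,0,0]
  yaw: [0,0,0,0,0,0,0]
  grip: [-1,-1,-1,-1,-1,-1,-1]

```text
time: 4.65
tool_pos: [0.4331, -0.2944, 0.0743]
tool_rot: [-0.533, 0.533, -0.464, 0.466]
contact_force: [0.0, -0.4, -0.2]
gripper_width: 0.999
```

Request:
play_rows:
  slide:
    - [0,0,0]
    - [0,0,0]
    - [0,0,0]
    - [0,0,0]
    - [0,0,0]
    - [0,0,0]
    - [0,0,0]
    - [0,0,0]
    - [0,0,0]
    - [0,0,0]
  yaw: [0,0,0,0,0,0,0,0,0,0]
  grip: [0,0.4,1,1,1,1,1,1,1,1]

```text
time: 5.65
tool_pos: [0.4324, -0.2939, 0.0731]
tool_rot: [-0.533, 0.533, -0.465, 0.465]
contact_force: [-1.0, -0.5, -0.4]
gripper_width: 0.003
```

Run:
```python
from h import *
st=readout.state();print(st["tool_pos"],st["contact_force"],st["ft_torque"],st["gripper_width"])
s=cams.grab_frame("side")
crop(s,"pics/f1.png",170,200,370,370,4)
```

```text
[ 0.43241999 -0.29388112  0.07308569] [-1.02838558 -0.45981103 -0.4074329 ] [ 0.01068363 -0.00999826  0.00051666] 0.002863681021356199
```

View pics/f1.png

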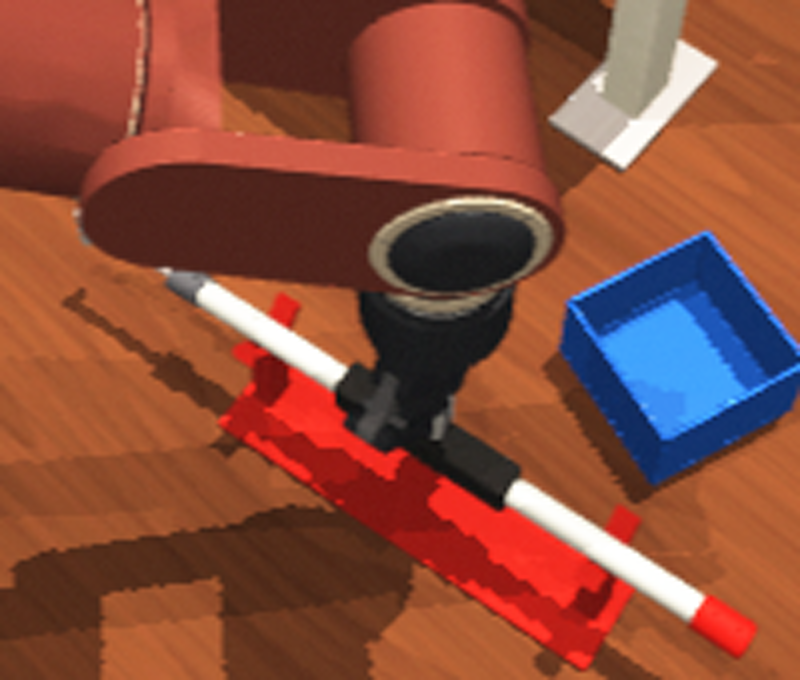

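Run:
```python
from h import *
s=cams.grab_frame("side");t=cams.grab_frame("top")
for f in (s,t):
  for X in [(.4324,-.294,.073),(.431,-.2915,.078),(.431,-.2915,.090)]: print(X,proj(f,X))
crop(s,"pics/f1b.png",230,260,310,340,9)
im=s["image"]; 
crop(t,"pics/f2b.png",250,230,425,290,4)
# cap in side and tri w/ first top
print(tri(s,(170+725/4,200+630/4),t,(245+672/4,230+79/4)))
```

```text
(0.4324, -0.294, 0.073) [276.30187105 310.03327795]
(0.431, -0.2915, 0.078) [275.06179883 308.75447673]
(0.431, -0.2915, 0.09) [275.17656047 306.34382927]
(0.4324, -0.294, 0.073) [346.11100585 258.42127736]
(0.431, -0.2915, 0.078) [345.52690173 258.82918676]
(0.431, -0.2915, 0.09) [346.31574663 258.55579636]
(array([ 0.45577765, -0.47393292,  0.07954963]), np.float64(0.0004549708499178608))
```

View pics/f1b.png

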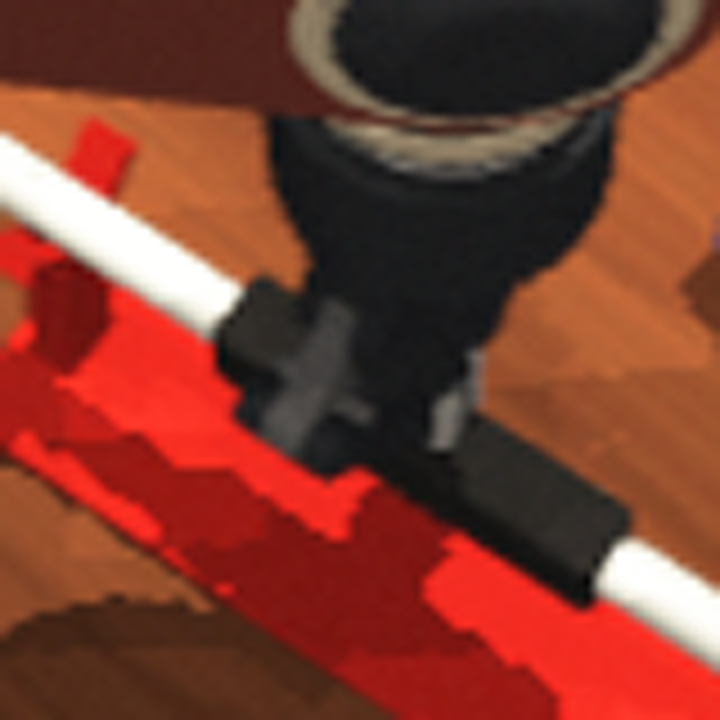

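View pics/f2b.png

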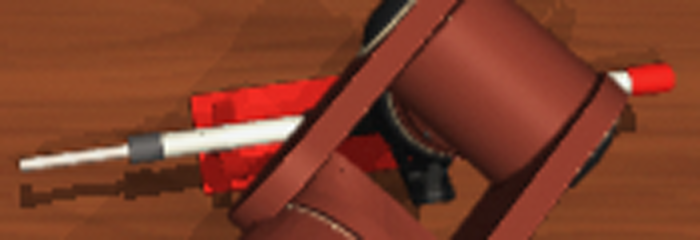

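The opening reads 0.003, but the picture shows the fingers straddling the grip. A small lift will show which is right.

Request:
play_rows:
  slide:
    - [0,-0.5,0]
    - [0,-1,0]
    - [0,-1,0]
    - [0,-1,0]
    - [0,0,0]
    - [0,0,0]
  yaw: [0,0,0,0,0,0]
  grip: [1,1,1,1,1,1]

```text
time: 6.4
tool_pos: [0.4327, -0.2942, 0.1088]
tool_rot: [-0.533, 0.533, -0.464, 0.465]
contact_force: [0.2, 0.4, 0.4]
gripper_width: 0.003
```

Run:
```python
from h import *
st=readout.state();print(st["tool_pos"],st["contact_force"],st["ft_torque"],st["gripper_width"])
s=cams.grab_frame("side")
crop(s,"pics/g1.png",170,200,370,370,4)
```

```text
[ 0.4326912  -0.29415759  0.10882129] [0.17242686 0.40177041 0.4405092 ] [ 0.00731743 -0.05412088 -0.01648518] 0.002728137916587351
```

View pics/g1.png

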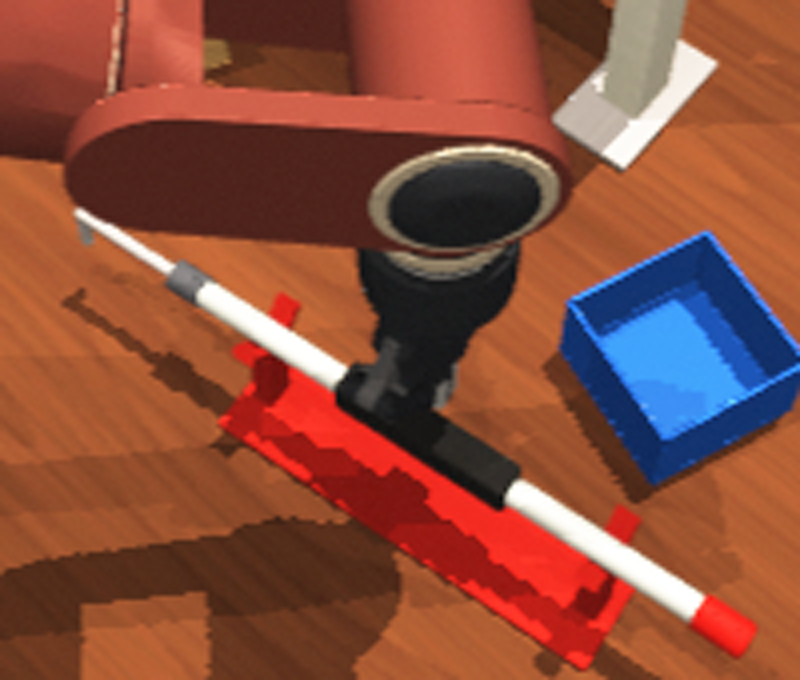

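Run:
```python
from h import *
s=cams.grab_frame("side")
crop(s,"pics/g2.png",240,260,310,330,10)
st=readout.state(); p=st["tool_pos"]
for d in [(0,0,0),(0,0,-.011),(.03,.004,0),(-.03,-.004,0),(0.0,.03,0)]: print(d,((proj(s,p+np.array(d))-[240,260])*10).round())
print(st["gripper_width"],st["joint_efforts"])
```

```text
(0, 0, 0) [365. 430.]
(0, 0, -0.011) [364. 452.]
(0.03, 0.004, 0) [443. 323.]
(-0.03, -0.004, 0) [284. 540.]
(0.0, 0.03, 0) [260. 342.]
-0.004961804599091212 [-4.77065187e-04 -3.05752587e+01 -3.52704120e+01 -1.85531831e-04
 -8.31571408e-03  9.19536745e-06]
```

View pics/g2.png

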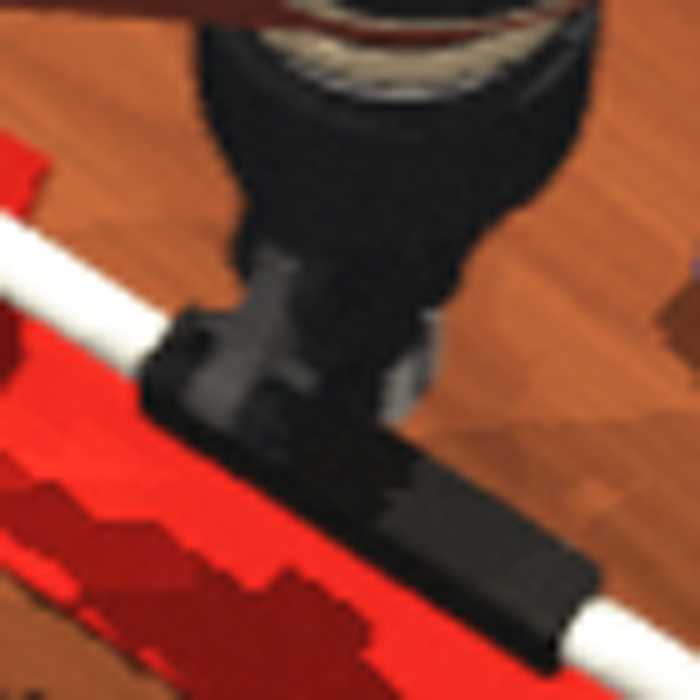

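Request:
play_rows:
  slide:
    - [0,-3,0]
    - [0,-4,0]
    - [0,-4,0]
    - [0,0,0]
    - [0,0,0]
  yaw: [0,0,0,0,0]
  grip: [1,1,1,1,1]

```text
time: 7.0
tool_pos: [0.4328, -0.2942, 0.2189]
tool_rot: [-0.533, 0.533, -0.464, 0.466]
contact_force: [0.3, 0.5, -0.9]
gripper_width: 0.001
```

Run:
```python
from h import *
s=cams.grab_frame("side"); t=cams.grab_frame("top")
st=readout.state(); p=st["tool_pos"]; print(p)
for f,n,o in((s,"s",(220,220)),(t,"t",(300,210))):
    crop(f,f"pics/h{n}.png",o[0],o[1],o[0]+100,o[1]+100,7)
    for d in [(0,0,0),(0,0,-.011),(0,0,.054)]: print(n,d,((proj(f,p+np.array(d))-o)*7).round())
```

```text
[ 0.43168991 -0.2932326   0.21615029]
s (0, 0, 0) [402. 408.]
s (0, 0, -0.011) [401. 427.]
s (0, 0, 0.054) [407. 309.]
t (0, 0, 0) [394. 315.]
t (0, 0, -0.011) [388. 318.]
t (0, 0, 0.054) [427. 304.]
```

View pics/hs.png

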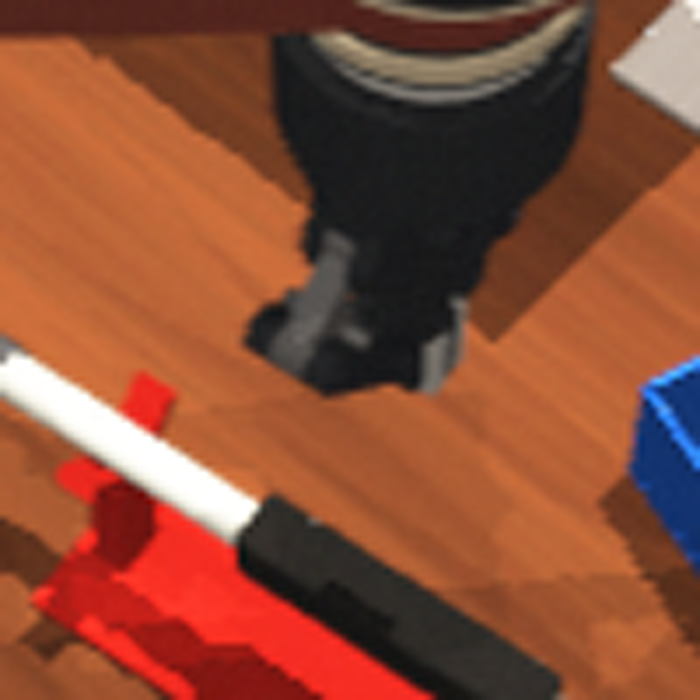

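View pics/ht.png

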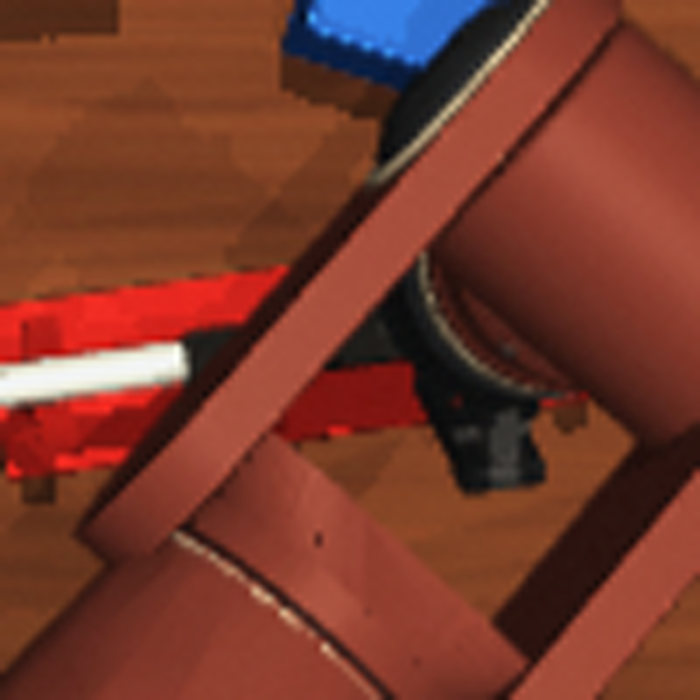

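Request:
play_rows:
  slide:
    - [0,0,0]
    - [0,0,0]
    - [0,0,0]
    - [0,0,0]
    - [0,0,0]
    - [0,0,0]
    - [0,0,0]
    - [0,0,0]
  yaw: [0,0,0,0,0,0,0,0]
  grip: [-1,-1,-1,-1,-1,-1,-1,-1]

```text
time: 7.9
tool_pos: [0.4324, -0.2939, 0.2182]
tool_rot: [-0.533, 0.533, -0.465, 0.465]
contact_force: [0.1, -0.3, 0.4]
gripper_width: 0.999
```

Run:
```python
from h import *
s=cams.grab_frame("side"); t=cams.grab_frame("top")
st=readout.state(); p=st["tool_pos"]; print(p)
for f,n,o in((s,"s",(220,220)),(t,"t",(300,210))):
    crop(f,f"pics/i{n}.png",o[0],o[1],o[0]+100,o[1]+100,7)
```

```text
[ 0.43241714 -0.29389867  0.21817594]
```

View pics/is.png

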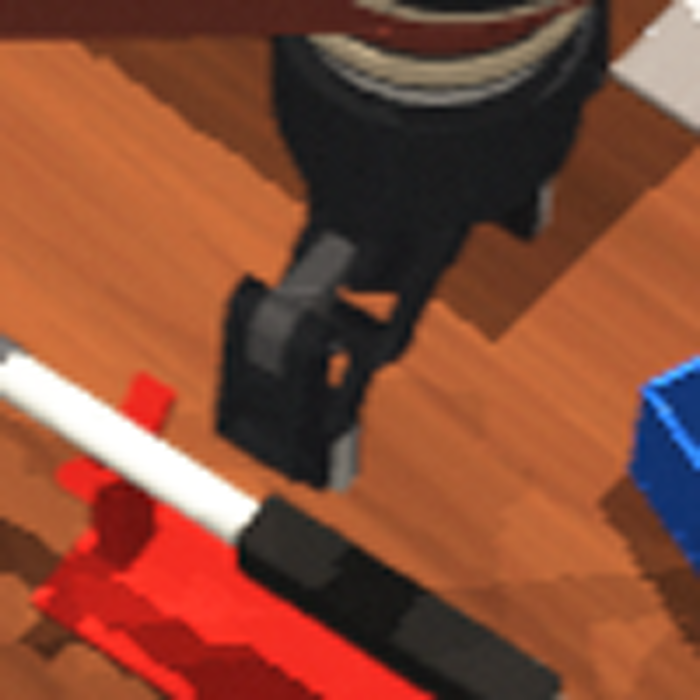

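View pics/it.png

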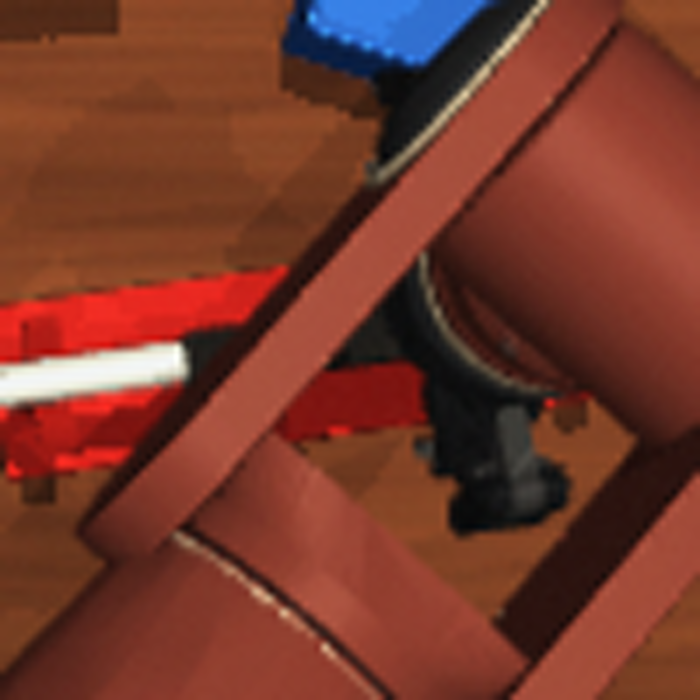

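Run:
```python
from h import *
s=cams.grab_frame("side"); t=cams.grab_frame("top")
p=np.array([.4324,-.2939,.2182])
zz=np.array([.9907,.1357,0])
for n,f,o in(("s",s,(220,220)),("t",t,(300,210))):
  for w in (-.05,.05,0):
    for h in (-.01,.02,.05): print(n,w,h,((proj(f,p+zz*w+[0,0,h])-o)*7).round())
# rays
print("open finger top view", [onz(t,300+505/7,210+505/7,z).round(3) for z in (.2,.22,.24,.26,.28)])
print("side open near finger tip ctr", [onz(s,220+275/7,220+460/7,z).round(3) for z in (.19,.2,.22,.24)])
print(tri(s,(220+275/7,220+460/7),t,(300+505/7,210+525/7)))
```

```text
s -0.05 -0.01 [303. 558.]
s -0.05 0.02 [303. 507.]
s -0.05 0.05 [303. 453.]
s 0.05 -0.01 [501. 293.]
s 0.05 0.02 [506. 238.]
s 0.05 0.05 [511. 180.]
s 0 -0.01 [405. 421.]
s 0 0.02 [408. 368.]
s 0 0.05 [411. 313.]
t -0.05 -0.01 [417. 460.]
t -0.05 0.02 [435. 458.]
t -0.05 0.05 [455. 456.]
t 0.05 -0.01 [366. 172.]
t 0.05 0.02 [383. 162.]
t 0.05 0.05 [401. 152.]
t 0 -0.01 [391. 315.]
t 0 0.02 [409. 309.]
t 0 0.05 [427. 302.]
open finger top view [array([ 0.368, -0.332,  0.2  ]), array([ 0.368, -0.327,  0.22 ]), array([ 0.368, -0.323,  0.24 ]), array([ 0.367, -0.318,  0.26 ]), array([ 0.367, -0.314,  0.28 ])]
side open near finger tip ctr [array([ 0.406, -0.269,  0.19 ]), array([ 0.402, -0.272,  0.2  ]), array([ 0.395, -0.279,  0.22 ]), array([ 0.387, -0.287,  0.24 ])]
(array([ 0.36176871, -0.30861633,  0.30384212]), np.float64(0.0029000089561142138))
```

Run:
```python
from h import *
s=cams.grab_frame("side"); t=cams.grab_frame("top")
T=lambda a,b:tri(s,(220+a[0]/7,220+a[1]/7),t,(300+b[0]/7,210+b[1]/7))
print(T((265,360),(525,478)),T((345,245),(510,412)))
print(T((285,450),(510,520)))
# bezel rings? bin rim corner as check (from initial images): side (341,262)... 
cv2.imwrite("pics/j.png",np.hstack([s["image"],t["image"]])[:,:,::-1][:, :1024][::1, ::1]) 
cv2.imwrite("pics/js.png",s["image"][:,:,::-1]);cv2.imwrite("pics/jt.png",t["image"][:,:,::-1])
```

```text
(array([ 0.37097167, -0.30422022,  0.33894478]), np.float64(0.007923623866375538)) (array([ 0.39507599, -0.30036062,  0.35405494]), np.float64(0.003826766033695785))
(array([ 0.36363949, -0.30966123,  0.30745167]), np.float64(0.003767382579224114))
```

View pics/js.png

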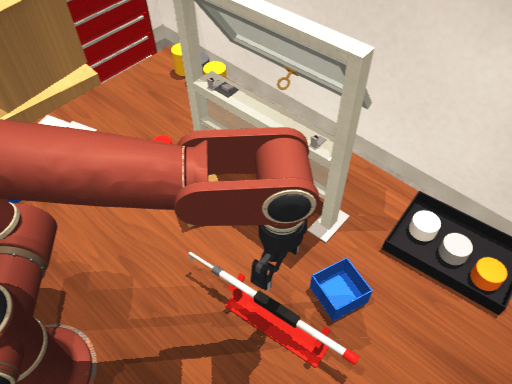

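View pics/jt.png

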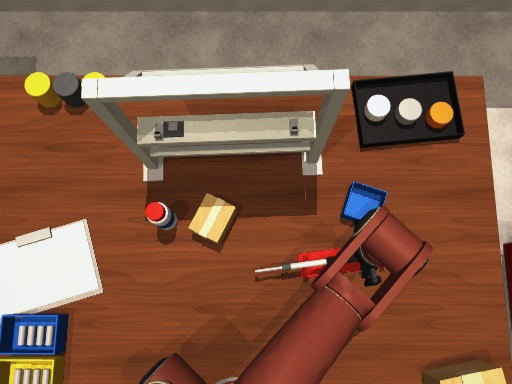

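```bash
python3 - <<'E'
from h import *
from plant import manip
print([ (a,getattr(manip,a)) for a in dir(manip) if not a.startswith('__')])
s=cams.grab_frame("side"); t=cams.grab_frame("top")
T=lambda a,b:tri(s,(220+a[0]/7,220+a[1]/7),t,(300+b[0]/7,210+b[1]/7))
print(T((540,210),(390,85)))
crop(s,"pics/ks.png",240,185,320,305,6.5)
# check calibration: can cap top center (z .17), initial view coordinates
print("cap",onz(t,155,212,.17),proj(s,onz(t,155,212,.17)))
E
ls -la .
```

```text
[('IKError', <class 'plant.IKError'>), ('finger_overhang', 0.011)]
(array([ 0.5044815 , -0.28846235,  0.23084051]), np.float64(0.011660467833858532))
cap [0.54293424 0.20678227 0.17      ] [160.63806483 142.17506116]
total 16
drwxr-xr-x  3 agent agent 4096 Dec  7 01:35 .
drwxr-xr-x 23 root  root  4096 Dec  7 01:29 ..
-rw-r--r--  1 agent agent  677 Dec  7 01:35 h.py
drwxr-xr-x  2 agent agent 4096 Dec  7 01:42 pics
```

View pics/ks.png

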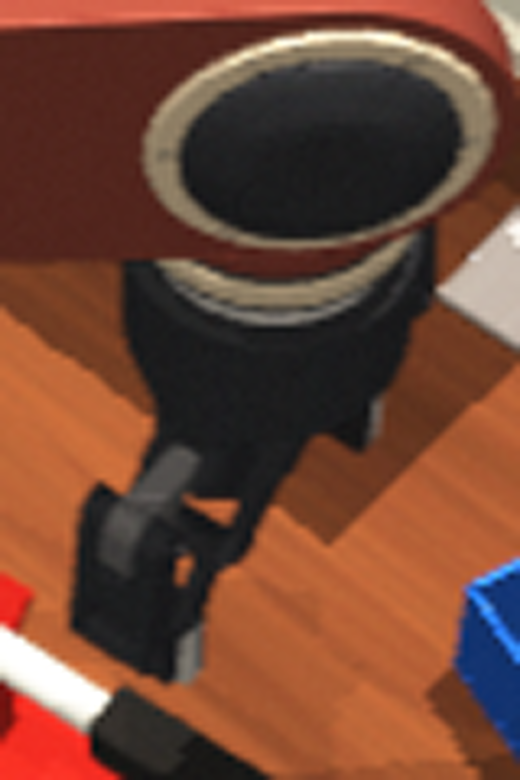

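Run:
```python
from h import *
s=cams.grab_frame("side"); t=cams.grab_frame("top")
print("f1 closed tip, reported .4324 -.2939 tip z .062")
for z in (.05,.062,.08,.1,.12,.15): print(z,onz(s,266.7,312,z).round(3))
print("hs closed tip, tip z .207")
for z in (.2,.207,.22,.25,.28,.3): print(z,onz(s,267,276,z).round(3))
```

```text
f1 closed tip, reported .4324 -.2939 tip z .062
0.05 [ 0.423 -0.275  0.05 ]
0.062 [ 0.419 -0.278  0.062]
0.08 [ 0.412 -0.284  0.08 ]
0.1 [ 0.406 -0.29   0.1  ]
0.12 [ 0.399 -0.296  0.12 ]
0.15 [ 0.389 -0.305  0.15 ]
hs closed tip, tip z .207
0.2 [ 0.428 -0.269  0.2  ]
0.207 [ 0.425 -0.272  0.207]
0.22 [ 0.42  -0.276  0.22 ]
0.25 [ 0.408 -0.287  0.25 ]
0.28 [ 0.396 -0.298  0.28 ]
0.3 [ 0.387 -0.305  0.3  ]
```

Run:
```python
from h import *
s=cams.grab_frame("side"); t=cams.grab_frame("top")
for z in (0,.02,.1,.2): print(proj(s,(0,0,z)),proj(t,(0,0,z)))
print(readout.state()["joint_pos"])
f=s; im=s["image"][:,:,::-1]
crop(s,"pics/base.png",0,190,130,384,4)
```

```text
[ 40.60989531 376.26323479] [236.8107105  422.89047392]
[ 37.09138981 373.26277131] [236.42508024 425.02059172]
[ 21.82781095 360.24650319] [234.75250604 434.25944175]
[ -0.42238131 341.27228548] [232.31528262 447.72200842]
[-7.39360660e-01 -1.99231520e-01  1.83842508e+00  5.71421196e-06
  1.50239560e+00 -8.75364544e-01]
```

View pics/base.png

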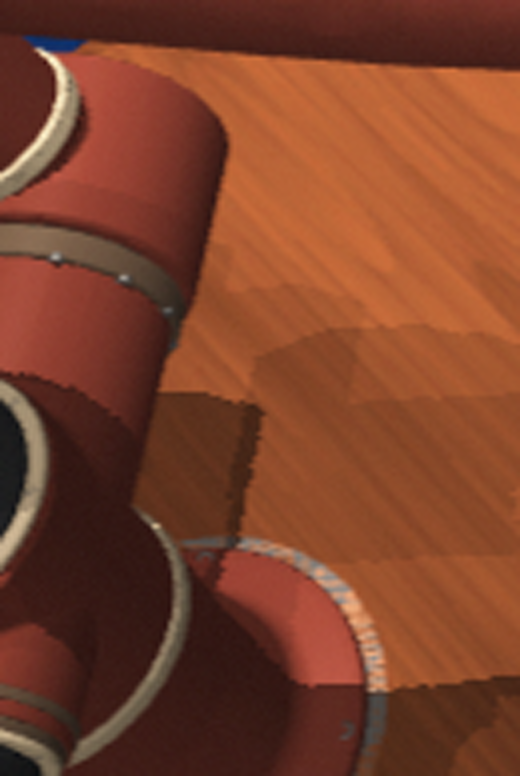

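Request:
play_rows:
  slide:
    - [0,3,0]
    - [0,3,0]
    - [0,3,0]
    - [0,3,0]
    - [0,2.5,0]
    - [0,0,0]
    - [0,0,0]
  yaw: [0,0,0,0,0,0,0]
  grip: [-1,-1,-1,-1,-1,-1,-1]

```text
time: 9.2
tool_pos: [0.4324, -0.2939, 0.0733]
tool_rot: [0.533, -0.533, 0.465, -0.465]
contact_force: [0.1, -0.9, 0.7]
gripper_width: 0.999
```

Run:
```python
from h import *
s=cams.grab_frame("side"); t=cams.grab_frame("top")
crop(s,"pics/ls.png",230,250,310,340,8); crop(t,"pics/lt.png",330,230,410,300,9)
```

```text
(no output)
```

View pics/ls.png

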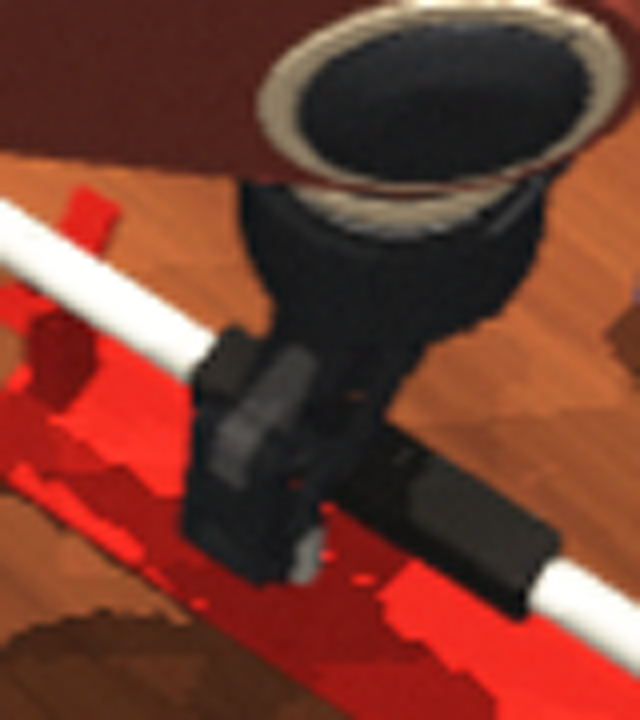

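View pics/lt.png

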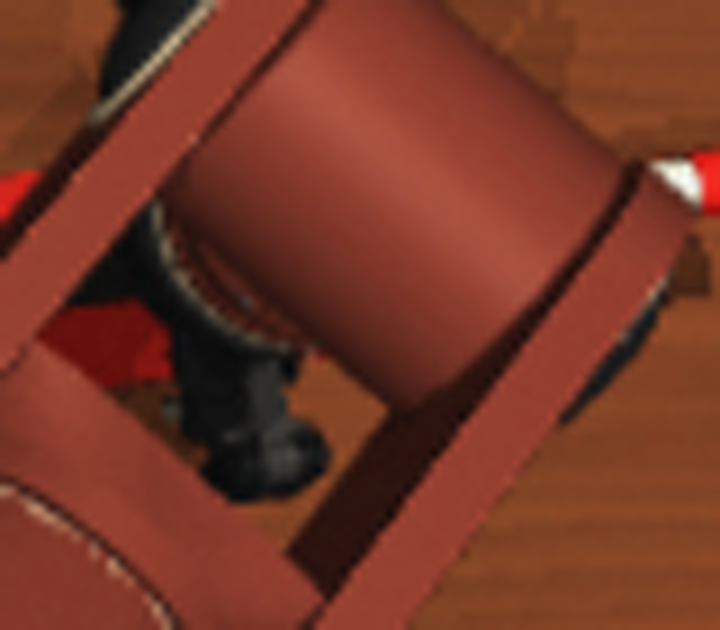

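Run:
```python
from h import *
s=cams.grab_frame("side")
for z in np.arange(.04,.26,.02):
    X=onz(s,268.75,322.5,z); print(z.round(2),X.round(3),proj(s,X+[0,0,.1449]).round(2))
```

```text
0.04 [ 0.411 -0.292  0.04 ] [269.48 292.44]
0.06 [ 0.404 -0.297  0.06 ] [269.5  291.73]
0.08 [ 0.398 -0.303  0.08 ] [269.52 290.99]
0.1 [ 0.391 -0.308  0.1  ] [269.54 290.21]
0.12 [ 0.385 -0.314  0.12 ] [269.56 289.39]
0.14 [ 0.378 -0.319  0.14 ] [269.58 288.53]
0.16 [ 0.372 -0.325  0.16 ] [269.6  287.62]
0.18 [ 0.365 -0.331  0.18 ] [269.62 286.66]
0.2 [ 0.359 -0.336  0.2  ] [269.65 285.65]
0.22 [ 0.352 -0.342  0.22 ] [269.67 284.58]
0.24 [ 0.346 -0.347  0.24 ] [269.7  283.44]
```

The same fingertip corner tracked over a known vertical move shows the x-y reading is right. The fingertips stand about 30 mm higher than `tool_pos` says, so the jaws shut just above the pole. I lower by about 3 cm with the force in view.

Request:
play_rows:
  slide:
    - [0,1,0]
    - [0,1,0]
    - [0,0.8,0]
    - [0,0.3,0]
    - [0,0,0]
  yaw: [0,0,0,0,0]
  grip: [-1,-1,-1,-1,-1]

```text
time: 9.85
tool_pos: [0.4318, -0.2933, 0.0409]
tool_rot: [0.533, -0.533, 0.466, -0.464]
contact_force: [-0.0, 0.0, 0.9]
gripper_width: 0.997
```

Run:
```python
from h import *
s=cams.grab_frame("side")
crop(s,"pics/ms.png",230,250,310,340,8)
print(readout.state()["contact_force"],readout.state()["tool_pos"])
```

```text
[ 0.56905372  0.06240853 -0.13071602] [ 0.43218701 -0.29369353  0.04161253]
```

View pics/ms.png

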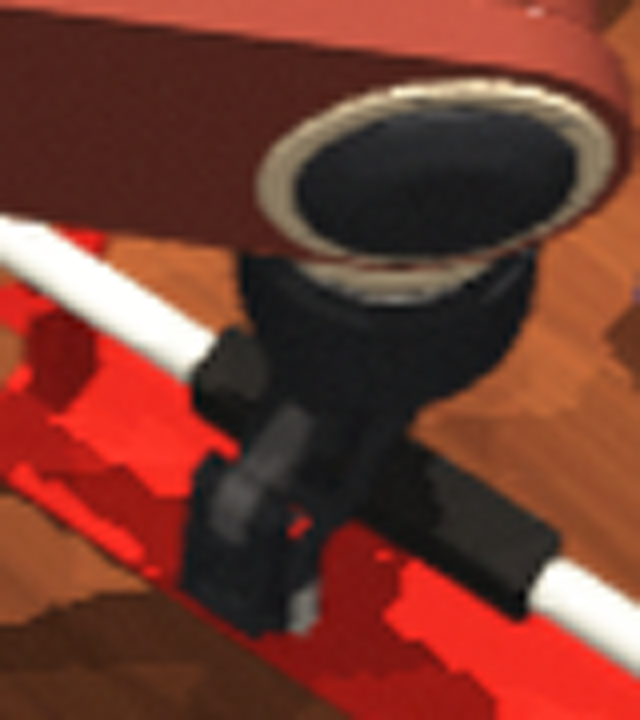

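Request:
play_rows:
  slide:
    - [0,0,0]
    - [0,0,0]
    - [0,0,0]
    - [0,0,0]
    - [0,0,0]
    - [0,0,0]
    - [0,0,0]
    - [0,0,0]
  yaw: [0,0,0,0,0,0,0,0]
  grip: [0,0.5,1,1,1,1,1,1]

```text
time: 10.7
tool_pos: [0.4316, -0.2942, 0.0426]
tool_rot: [-0.532, 0.533, -0.465, 0.464]
contact_force: [-5.6, 0.2, 4.9]
gripper_width: 0.244
```

Run:
```python
from h import *
s=cams.grab_frame("side")
crop(s,"pics/ns.png",230,250,310,340,8)
print(readout.state()["contact_force"],readout.state()["tool_pos"])
```

```text
[-5.74492933 -0.28994218  4.99646225] [ 0.43155727 -0.2942407   0.04256887]
```

View pics/ns.png

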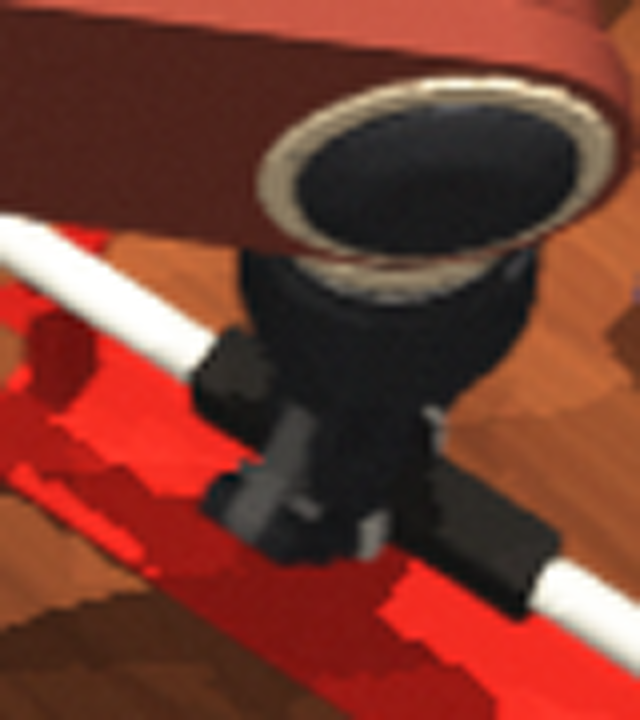

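Request:
play_rows:
  slide:
    - [0,-0.5,0]
    - [0,-1.5,0]
    - [0,-2.5,0]
    - [0,-2.5,0]
    - [0,-2,0]
    - [0,-1,0]
    - [0,0,0]
  yaw: [0,0,0,0,0,0,0]
  grip: [1,1,1,1,1,1,1]

```text
time: 11.45
tool_pos: [0.4335, -0.2946, 0.1444]
tool_rot: [0.533, -0.533, 0.463, -0.466]
contact_force: [-0.1, -0.5, -2.8]
gripper_width: 0.245
```

Run:
```python
from h import *
s=cams.grab_frame("side"); t=cams.grab_frame("top")
cv2.imwrite("pics/os.png",s["image"][:,:,::-1]); crop(t,"pics/ot.png",240,220,430,290,4)
st=readout.state(); print(st["contact_force"],st["tool_pos"],st["ft_torque"])
```

```text
[ 0.29052589  0.17147166 -3.54029526] [ 0.43210467 -0.29348892  0.14141034] [-0.01367735 -0.03623652  0.06084229]
```

View pics/os.png

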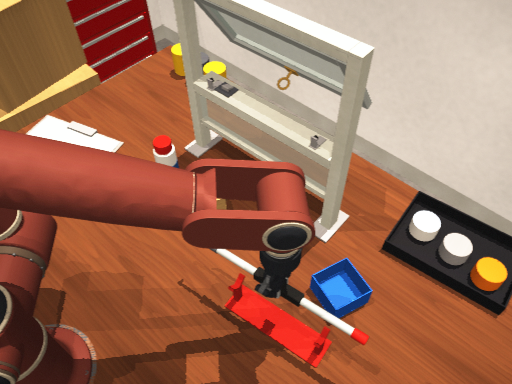

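View pics/ot.png

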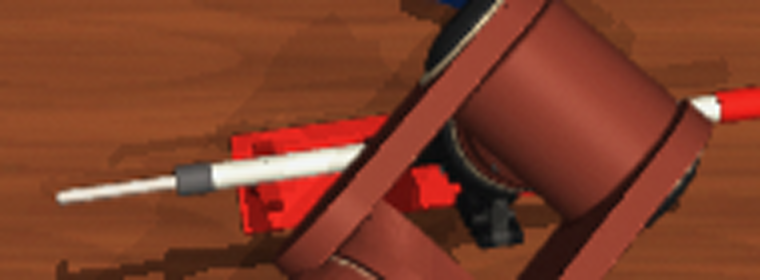

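Request:
play_rows:
  slide:
    - [-3,-3.4,0.4]
    - [-3.5,-3.2,0.4]
    - [-3.8,-3,0.5]
    - [-3.8,-2.4,0.5]
    - [-3.8,-2.4,0.5]
    - [-3.8,-2,0.5]
    - [-3.8,-1.5,0.5]
    - [-3.5,-1,0.4]
    - [0,0,0]
    - [0,0,0]
  yaw: [0,0,0,0,0,0,0,0,0,0]
  grip: [1,1,1,1,1,1,1,1,1,1]

```text
time: 12.55
tool_pos: [0.4294, -0.0011, 0.3297]
tool_rot: [-0.533, 0.534, -0.465, 0.464]
contact_force: [-0.0, 0.0, -3.0]
gripper_width: 0.245
```

Request:
play_rows:
  slide:
    - [0,0,0]
    - [0,0,0]
    - [0,0,0]
    - [0,0,0]
    - [0,0,0]
    - [0,0,0]
    - [0,0,0]
    - [0,0,0]
    - [0,0,0]
    - [0,0,0]
    - [0,0,0]
    - [0,0,0]
  yaw: [6,8.5,8.5,8.5,8.5,8.5,8.5,8.5,8.5,8.5,8.5,5]
  grip: [1,1,1,1,1,1,1,1,1,1,1,1]

```text
time: 13.75
tool_pos: [0.4293, -0.0029, 0.329]
tool_rot: [0.007, -0.01, 0.707, -0.707]
contact_force: [0.2, 0.0, -3.1]
gripper_width: 0.247
```

```bash
cat >> h.py <<'E'
from scipy.spatial.transform import Rotation
def pose():
    st=readout.state(); q=st["tool_rot"]; M=Rotation.from_quat([q[1],q[2],q[3],q[0]]).as_matrix(); d=-M[:,0]
    print("t",round(st["time"],2),"p",st["tool_pos"].round(4),"poleaz",np.degrees(np.arctan2(d[1],d[0])).round(2),"F",st["contact_force"].round(1),"j",st["joint_pos"].round(2)); return st
E
python3 - <<'E'
from h import *
s=cams.grab_frame("side"); t=cams.grab_frame("top"); pose()
cv2.imwrite("pics/ps.png",s["image"][:,:,::-1]); cv2.imwrite("pics/pt.png",t["image"][:,:,::-1])
E
```

```text
t 13.85 p [ 0.4294 -0.0027  0.3292] poleaz 1.67 F [ 0.2 -0.3 -3.2] j [-0.18 -0.47  1.87 -0.    1.75  1.36]
```

View pics/ps.png

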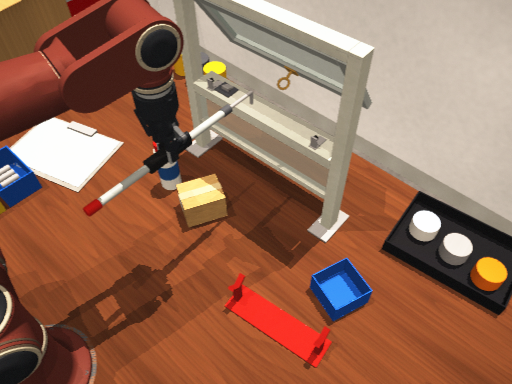

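View pics/pt.png

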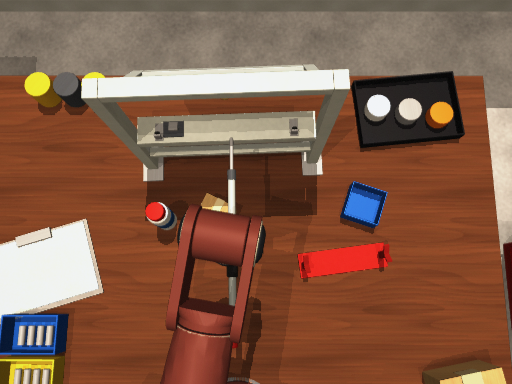

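Run:
```python
from h import *
s=cams.grab_frame("side"); t=cams.grab_frame("top")
crop(s,"pics/qs.png",180,70,300,160,6.5); crop(t,"pics/qt.png",200,110,260,210,6)
```

```text
(no output)
```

View pics/qs.png

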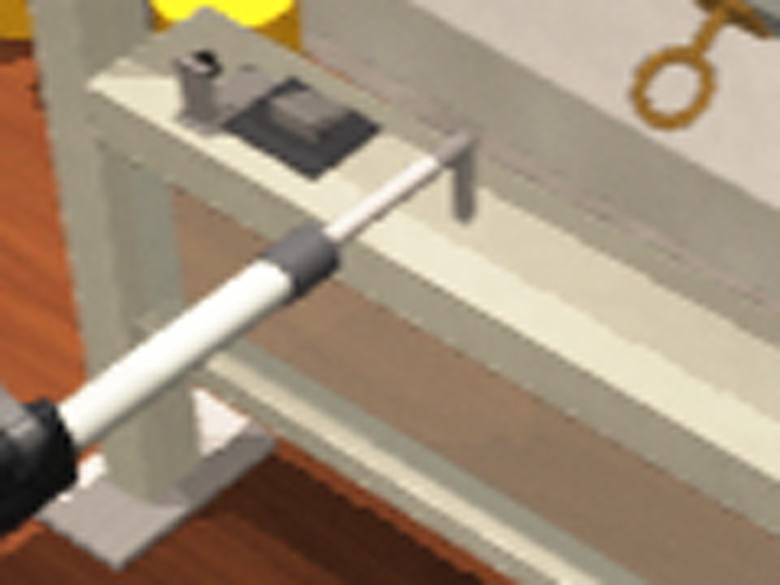

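View pics/qt.png

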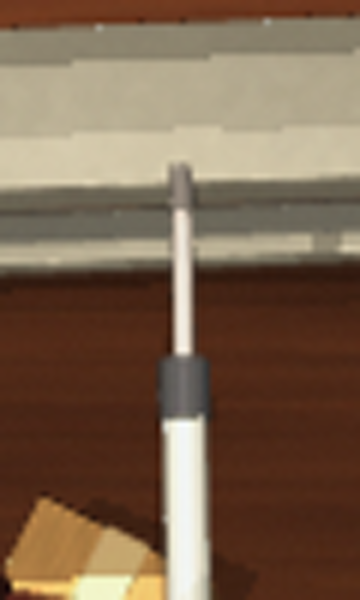

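Run:
```python
from h import *
s=cams.grab_frame("side"); t=cams.grab_frame("top")
st=pose(); p=st["tool_pos"]; d=np.array([np.cos(.0291),np.sin(.0291),0])
print("tri front bend",tri(s,(251.1,92.5),t,(230,138.2)))
E_=p+d*.2477
print("pred axis-at-spike",E_+[0,0,.0354],proj(s,E_+[0,0,.0354]),proj(t,E_+[.004,0,.0354]))
print("pred tip",proj(s,E_+[0,0,.0014]))
print("ring px: ",(180+673/6.5,70+88/6.5))
```

```text
t 14.05 p [ 0.4296 -0.0021  0.3304] poleaz 1.81 F [-0.5  0.5 -2.8] j [-0.18 -0.47  1.87 -0.    1.75  1.36]
tri front bend (array([0.67797534, 0.00480017, 0.36061195]), np.float64(7.95704521068385e-06))
pred axis-at-spike [0.67720426 0.00515135 0.36577432] [250.70198206  90.74418036] [229.70912534 136.06866356]
pred tip [251.00681792 102.68698451]
ring px:  (283.53846153846155, 83.53846153846153)
```

Request:
play_rows:
  slide:
    - [-1,0,-0.2]
    - [-2,0,-0.3]
    - [-2,-0.1,-0.3]
    - [-2,-0.1,-0.3]
    - [-2,0,-0.3]
    - [-1.2,0,0]
    - [0,0,0]
    - [0,0,0]
  yaw: [-0.4,0,0,0,0,0,0,0]
  grip: [1,1,1,1,1,1,1,1]

```text
time: 14.85
tool_pos: [0.5311, 0.0162, 0.3328]
tool_rot: [-0.013, 0.014, -0.707, 0.707]
contact_force: [-0.4, -0.5, -2.4]
gripper_width: 0.247
```

Run:
```python
from h import *
s=cams.grab_frame("side"); t=cams.grab_frame("top");pose()
crop(s,"pics/rs.png",210,30,310,120,7); crop(t,"pics/rt.png",190,60,260,150,6)
```

```text
t 14.95 p [0.5308 0.0162 0.3332] poleaz 2.19 F [-0.6 -0.1 -3.2] j [-0.11 -0.22  1.66 -0.    1.69  1.42]
```

View pics/rs.png

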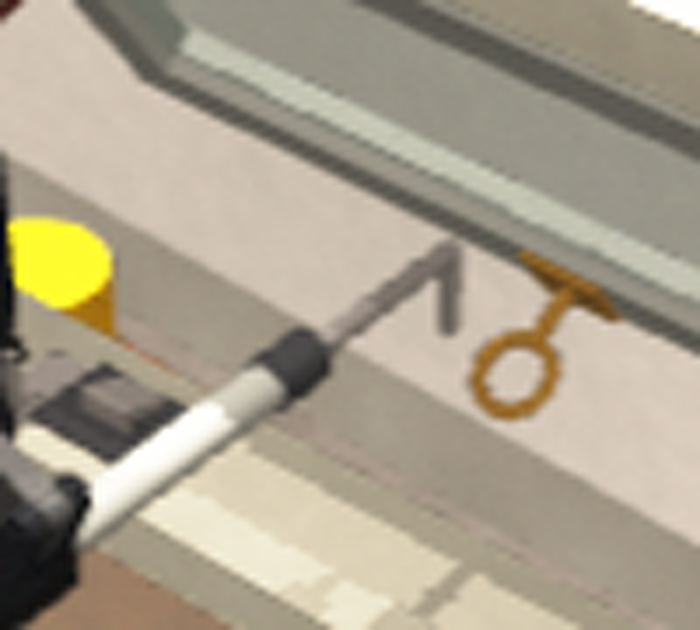

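View pics/rt.png

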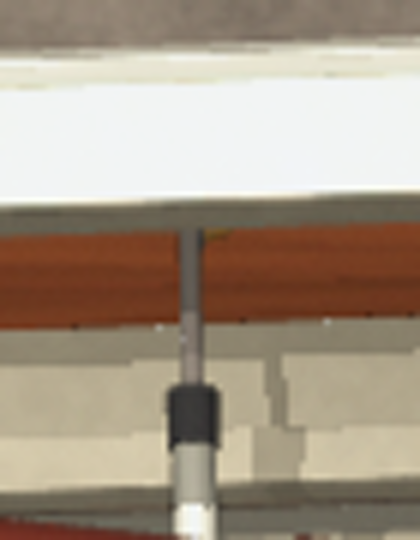

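Run:
```python
from h import *
s=cams.grab_frame("side"); t=cams.grab_frame("top");st=pose()
u0=190+191/6
print(onz(t,u0,60+240/6,.366), onz(t,u0,60+375/6,.366),onz(t,224.8,98.6,.2896))
# side spike: bend, tip
bend=(210+452/7,30+248/7); tip=(210+448/7,30+330/7); ring=(210+514/7,30+375/7)
print(bend,tip,ring)
p=st["tool_pos"]; d=np.array([np.cos(.0382),np.sin(.0382),0]); A=p+d*.2477
print("pred bend",proj(s,A+[0,0,.037])," tip",proj(s,A+[0,0,-.001]), "spike axis xyz",A)
R0=np.array([.8133,.0248,.2976]); print("ring pred",proj(s,R0))
im=t["image"].astype(int)
for v in range(96,101): print(v,im[v,216:232].tolist())
```

```text
t 15.05 p [0.5308 0.0162 0.3334] poleaz 2.18 F [-0.3  0.3 -2.5] j [-0.11 -0.22  1.66 -0.    1.69  1.42]
[0.76556628 0.02402824 0.366     ] [0.71256558 0.02306247 0.366     ] [0.80090508 0.02377105 0.2896    ]
(274.57142857142856, 65.42857142857143) (274.0, 77.14285714285714) (283.42857142857144, 83.57142857142857)
pred bend [274.02912789  64.77537491]  tip [273.72993997  78.1553802 ] spike axis xyz [0.77828041 0.02564392 0.33342502]
ring pred [283.07361526  83.26820523]
96 [[105, 99, 82], [103, 97, 81], [104, 98, 81], [105, 99, 81], [103, 97, 80], [105, 99, 82], [104, 98, 83], [103, 97, 80], [104, 98, 82], [102, 96, 79], [103, 98, 81], [105, 99, 81], [103, 96, 80], [103, 96, 80], [102, 97, 81], [101, 97, 81]]
97 [[103, 97, 79], [102, 94, 78], [101, 95, 78], [102, 94, 78], [103, 95, 79], [102, 93, 78], [102, 94, 78], [102, 94, 78], [102, 94, 79], [103, 95, 80], [101, 94, 78], [102, 95, 79], [101, 96, 80], [100, 94, 78], [101, 95, 79], [100, 94, 79]]
98 [[108, 82, 60], [106, 79, 59], [109, 81, 60], [96, 78, 62], [96, 88, 77], [98, 91, 79], [94, 87, 76], [76, 70, 62], [111, 84, 50], [112, 86, 50], [112, 82, 41], [109, 80, 41], [101, 70, 39], [119, 68, 42], [121, 70, 45], [119, 68, 43]]
99 [[118, 65, 37], [116, 64, 38], [117, 65, 37], [97, 57, 38], [91, 83, 74], [98, 90, 81], [91, 83, 75], [59, 54, 50], [95, 69, 36], [94, 67, 28], [99, 60, 28], [98, 57, 28], [116, 61, 32], [121, 63, 36], [121, 62, 35], [120, 63, 34]]
100 [[120, 62, 34], [119, 61, 33], [120, 62, 35], [98, 54, 34], [91, 81, 74], [99, 91, 82], [91, 83, 75], [57, 53, 49], [100, 59, 36], [116, 63, 33], [116, 61, 32], [115, 60, 33], [118, 62, 34], [119, 63, 34], [119, 61, 34], [119, 61, 34]]
```

Request:
play_rows:
  slide:
    - [-0.4,0.5,0]
    - [-0.5,0.7,0]
    - [-0.5,0.7,0]
    - [-0.3,0.6,0]
    - [0,0,0]
    - [0,0,0]
  yaw: [0,0,0,0,0,0]
  grip: [1,1,1,1,1,1]

```text
time: 15.65
tool_pos: [0.5481, 0.0169, 0.3076]
tool_rot: [0.013, -0.014, 0.707, -0.707]
contact_force: [0.6, -0.2, -1.4]
gripper_width: 0.249
```

Run:
```python
from h import *
s=cams.grab_frame("side"); pose()
crop(s,"pics/ss.png",240,40,310,110,10)
```

```text
t 15.7 p [0.5482 0.0169 0.3082] poleaz 2.19 F [-0.1  0.3 -3.6] j [-0.1  -0.17  1.66 -0.    1.65  1.43]
```

View pics/ss.png

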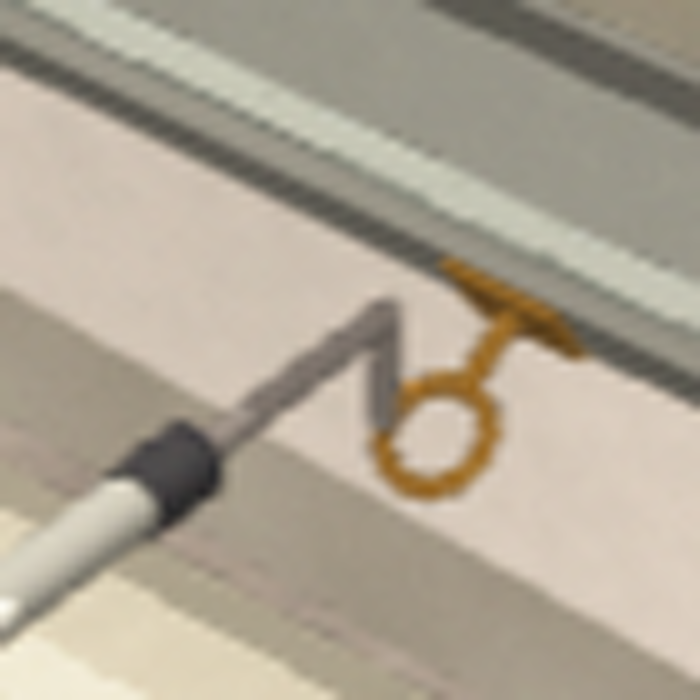

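Request:
play_rows:
  slide:
    - [-0.5,0.3,0]
    - [-0.7,0.5,0]
    - [-0.5,0.6,0]
    - [0,0.5,0]
    - [0,0.4,0]
    - [0,0,0]
    - [0,0,0]
  yaw: [0,0,0,0,0,0,0]
  grip: [1,1,1,1,1,1,1]

```text
time: 16.4
tool_pos: [0.565, 0.0176, 0.285]
tool_rot: [0.013, -0.014, 0.707, -0.707]
contact_force: [0.3, -1.0, -2.6]
gripper_width: 0.245
```

Run:
```python
from h import *
s=cams.grab_frame("side"); pose()
crop(s,"pics/ts.png",240,40,310,110,10)
```

```text
t 16.45 p [0.5651 0.0176 0.2854] poleaz 2.19 F [-0.4 -0.3 -2.6] j [-0.1  -0.12  1.66  0.    1.6   1.43]
```

View pics/ts.png

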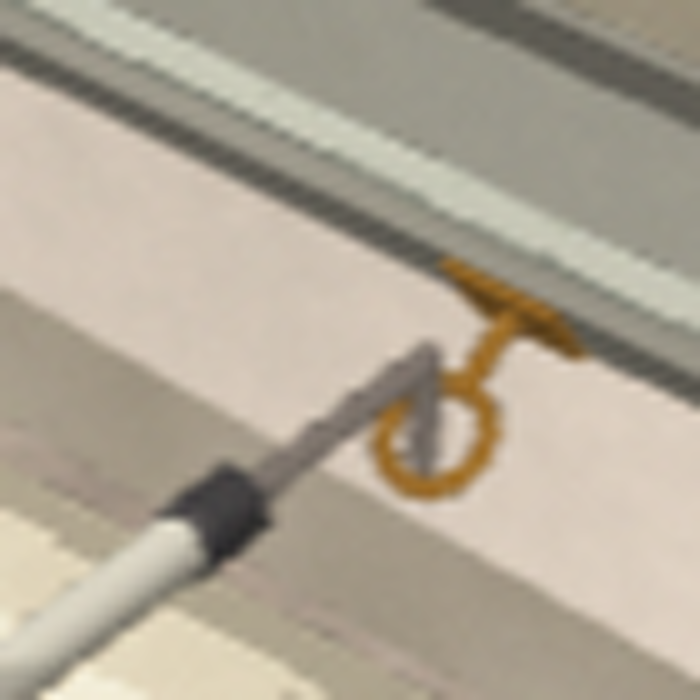

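Request:
play_rows:
  slide:
    - [0,0.3,0]
    - [0,0.3,0]
    - [0,0,0]
    - [0,0,0]
  yaw: [0,0,0,0]
  grip: [1,1,1,1]

```text
time: 16.85
tool_pos: [0.565, 0.0176, 0.2789]
tool_rot: [0.013, -0.014, 0.707, -0.707]
contact_force: [-0.2, 0.2, -2.9]
gripper_width: 0.241
```

Run:
```python
from h import *
s=cams.grab_frame("side"); t=cams.grab_frame("top");pose()
crop(s,"pics/us.png",240,40,310,110,10);crop(t,"pics/ut.png",190,80,260,150,8)
```

```text
t 16.95 p [0.5652 0.0175 0.2792] poleaz 2.19 F [ 0.   0.2 -1.5] j [-0.1  -0.12  1.67 -0.    1.59  1.43]
```

View pics/us.png

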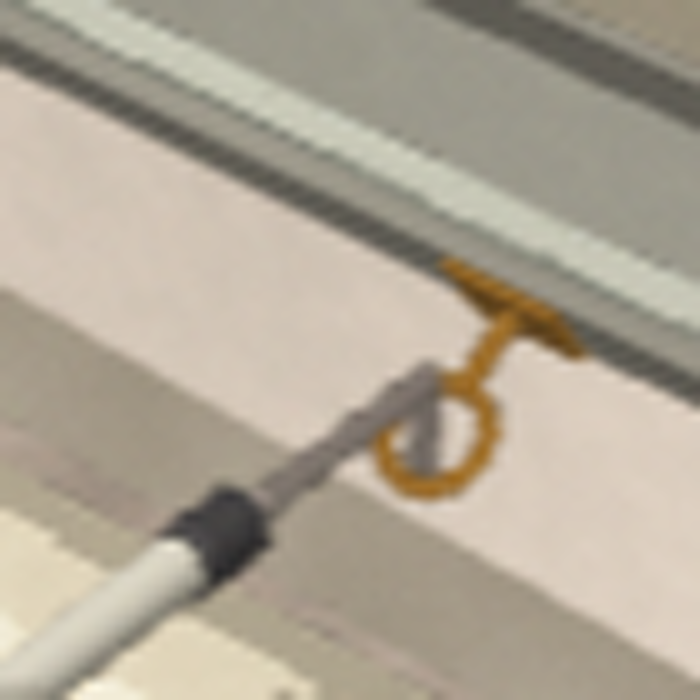

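View pics/ut.png

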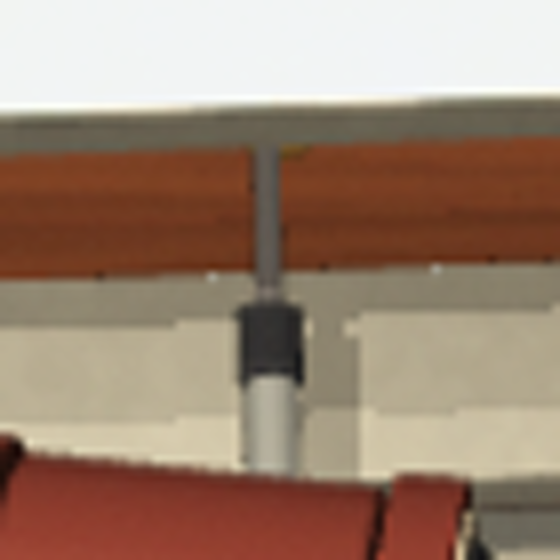

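Request:
play_rows:
  slide:
    - [0.3,0,0]
    - [0.4,0.1,0]
    - [0.5,0.2,0]
    - [0.6,0.2,0]
    - [0.6,0.2,0]
    - [0.6,0.15,0]
    - [0,0,0]
  yaw: [0,0,0,0,0,0,0]
  grip: [1,1,1,1,1,1,1]

```text
time: 17.65
tool_pos: [0.5341, 0.0164, 0.2705]
tool_rot: [-0.013, 0.014, -0.707, 0.707]
contact_force: [0.7, 0.3, -3.3]
gripper_width: 0.251
```

Run:
```python
from h import *
s=cams.grab_frame("side"); pose()
crop(s,"pics/vs.png",220,40,310,120,8)
```

```text
t 17.7 p [0.5343 0.0164 0.2705] poleaz 2.18 F [-0.2 -0.1 -1.4] j [-0.11 -0.19  1.75 -0.    1.59  1.42]
```

View pics/vs.png

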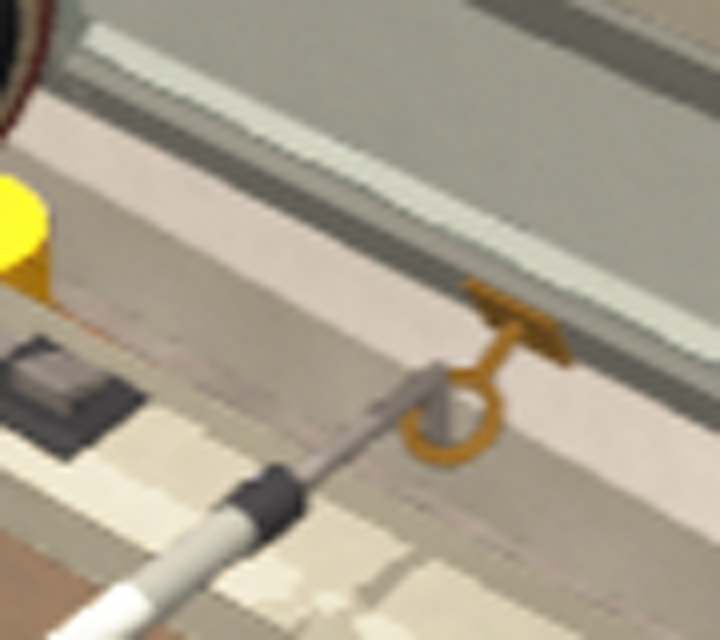

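Request:
play_rows:
  slide:
    - [0.4,0.12,0]
    - [0.6,0.15,0]
    - [0.7,0.15,0]
    - [0.7,0.12,0]
    - [0.7,0.1,0]
    - [0.7,0.08,0]
    - [0.7,0.05,0]
    - [0.7,0.03,0]
    - [0.6,0,0]
    - [0.4,0,0]
    - [0,0,0]
  yaw: [0,0,0,0,0,0,0,0,0,0,0]
  grip: [1,1,1,1,1,1,1,1,1,1,1]

```text
time: 18.8
tool_pos: [0.4725, 0.0139, 0.2627]
tool_rot: [-0.013, 0.014, -0.707, 0.707]
contact_force: [0.6, -0.8, -3.1]
gripper_width: 0.244
```

Run:
```python
from h import *
s=cams.grab_frame("side"); pose()
crop(s,"pics/ws.png",210,50,300,130,8)
```

```text
t 18.85 p [0.4726 0.0139 0.2625] poleaz 2.17 F [ 0.8  0.1 -1.7] j [-0.13 -0.35  1.89 -0.    1.6   1.4 ]
```

View pics/ws.png

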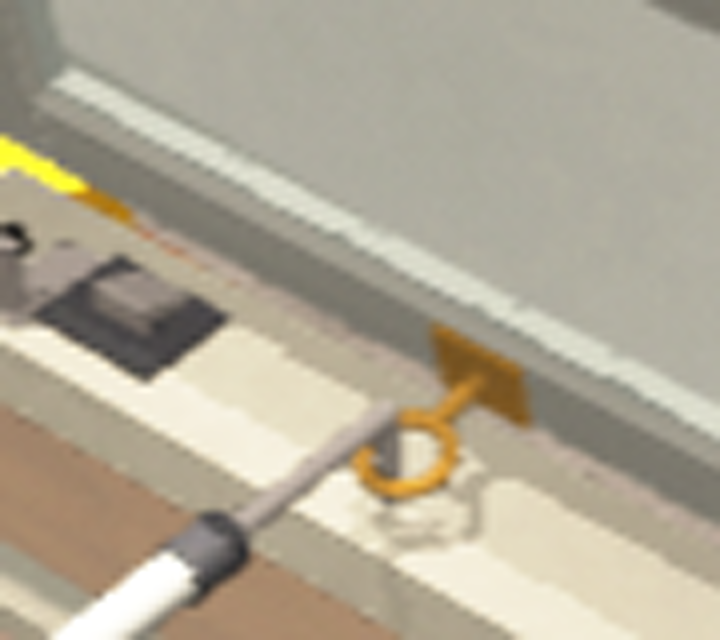

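Request:
play_rows:
  slide:
    - [0.3,0,0]
    - [0.4,0,0]
    - [0.4,0,0]
    - [0.4,0,0]
    - [0.3,-0.05,0]
    - [0.2,-0.05,0]
    - [0,0,0]
  yaw: [0,0,0,0,0,0,0]
  grip: [1,1,1,1,1,1,1]

```text
time: 19.55
tool_pos: [0.4528, 0.0133, 0.2637]
tool_rot: [-0.013, 0.014, -0.707, 0.707]
contact_force: [2.8, -0.5, -1.5]
gripper_width: 0.242
```

Request:
play_rows:
  slide:
    - [0.2,-0.04,0]
    - [0.2,-0.04,0]
    - [0.2,-0.04,0]
    - [0,0,0]
  yaw: [0,0,0,0]
  grip: [1,1,1,1]

```text
time: 19.95
tool_pos: [0.447, 0.013, 0.2648]
tool_rot: [-0.013, 0.014, -0.707, 0.707]
contact_force: [2.2, -0.2, -2.0]
gripper_width: 0.244
```

Request:
play_rows:
  slide:
    - [0.2,-0.03,0]
    - [0.2,-0.03,0]
    - [0.2,-0.03,0]
    - [0,0,0]
  yaw: [0,0,0,0]
  grip: [1,1,1,1]

```text
time: 20.35
tool_pos: [0.4414, 0.0128, 0.2658]
tool_rot: [-0.014, 0.013, -0.707, 0.707]
contact_force: [4.6, 0.0, -2.8]
gripper_width: 0.241
```

Request:
play_rows:
  slide:
    - [0.2,-0.03,0]
    - [0.1,-0.02,0]
    - [0,0,0]
  yaw: [0,0,0]
  grip: [1,1,1]

```text
time: 20.65
tool_pos: [0.4386, 0.0127, 0.2663]
tool_rot: [0.014, -0.013, 0.707, -0.707]
contact_force: [6.1, -1.4, -2.7]
gripper_width: 0.242
```

Force is rising (6 N). I go on in 1 mm steps.

Request:
play_rows:
  slide:
    - [0.1,-0.01,0]
    - [0.1,-0.01,0]
    - [0,0,0]
  yaw: [0,0,0]
  grip: [1,1,1]

```text
time: 20.95
tool_pos: [0.4365, 0.0126, 0.2665]
tool_rot: [-0.014, 0.013, -0.707, 0.707]
contact_force: [5.9, -1.4, -3.0]
gripper_width: 0.244
```

Request:
play_rows:
  slide:
    - [0.1,-0.01,0]
    - [0.1,-0.01,0]
    - [0,0,0]
  yaw: [0,0,0]
  grip: [1,1,1]

```text
time: 21.25
tool_pos: [0.435, 0.0126, 0.2668]
tool_rot: [0.014, -0.013, 0.707, -0.707]
contact_force: [7.3, -0.4, -3.1]
gripper_width: 0.251
```

Run:
```python
from h import *
s=cams.grab_frame("side"); t=cams.grab_frame("top"); pose()
crop(s,"pics/xs.png",190,50,330,160,5.5)
```

```text
t 21.35 p [0.435  0.0126 0.2668] poleaz 2.2 F [ 7.2 -0.2 -3.3] j [-0.14 -0.45  1.96  0.    1.64  1.39]
```

View pics/xs.png

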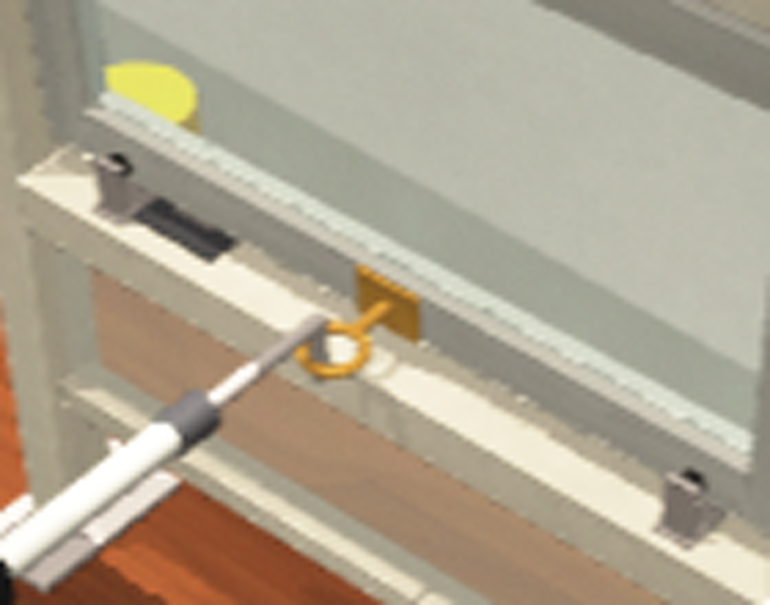

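Request:
play_rows:
  slide:
    - [0.1,-0.01,0]
    - [0.1,-0.01,0]
    - [0,0,0]
  yaw: [0,0,0]
  grip: [1,1,1]

```text
time: 21.65
tool_pos: [0.4336, 0.0125, 0.2671]
tool_rot: [0.015, -0.012, 0.707, -0.707]
contact_force: [10.4, 0.7, -3.3]
gripper_width: 0.247
```

Request:
play_rows:
  slide:
    - [0.1,-0.01,0]
    - [0.1,-0.01,0]
    - [0,0,0]
  yaw: [0,0,0]
  grip: [1,1,1]

```text
time: 21.95
tool_pos: [0.432, 0.0125, 0.2674]
tool_rot: [0.015, -0.012, 0.707, -0.707]
contact_force: [11.4, 0.0, -4.3]
gripper_width: 0.246
```

Request:
play_rows:
  slide:
    - [0.1,0,0]
    - [0,0,0]
  yaw: [0,0]
  grip: [1,1]

```text
time: 22.15
tool_pos: [0.4312, 0.0124, 0.2674]
tool_rot: [0.016, -0.012, 0.707, -0.707]
contact_force: [13.0, -0.8, -3.8]
gripper_width: 0.245
```

Request:
play_rows:
  slide:
    - [0.1,0,0]
    - [0,0,0]
  yaw: [0,0]
  grip: [1,1]

```text
time: 22.35
tool_pos: [0.4303, 0.0123, 0.2675]
tool_rot: [0.016, -0.011, 0.707, -0.707]
contact_force: [11.8, 0.5, -3.9]
gripper_width: 0.243
```

Run:
```python
from h import *
s=cams.grab_frame("side"); t=cams.grab_frame("top"); pose()
crop(s,"pics/ys.png",190,60,260,120,10)
crop(t,"pics/yt.png",130,90,330,160,3.9)
```

```text
t 22.45 p [0.4303 0.0124 0.2675] poleaz 2.2 F [12.8  0.1 -3.2] j [-0.15 -0.47  1.97  0.    1.64  1.39]
```

View pics/ys.png

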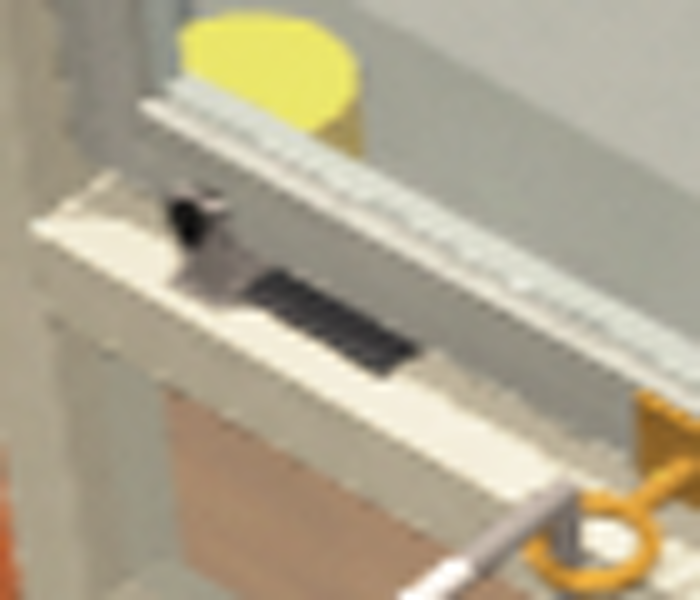

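Request:
play_rows:
  slide:
    - [0.1,0,0]
    - [0,0,0]
  yaw: [0,0]
  grip: [1,1]

```text
time: 22.65
tool_pos: [0.4298, 0.0123, 0.2676]
tool_rot: [0.016, -0.011, 0.707, -0.707]
contact_force: [14.9, 0.4, -4.8]
gripper_width: 0.248
```

Request:
play_rows:
  slide:
    - [0.1,0,0]
    - [0,0,0]
  yaw: [0,0]
  grip: [1,1]

```text
time: 22.85
tool_pos: [0.4291, 0.0123, 0.2676]
tool_rot: [0.017, -0.011, 0.707, -0.707]
contact_force: [15.7, 1.3, -5.3]
gripper_width: 0.246
```

Request:
play_rows:
  slide:
    - [0.1,0,0]
    - [0,0,0]
  yaw: [0,0]
  grip: [1,1]

```text
time: 23.05
tool_pos: [0.429, 0.0123, 0.2677]
tool_rot: [0.018, -0.01, 0.707, -0.707]
contact_force: [19.7, 0.4, -6.4]
gripper_width: 0.246
```

Request:
play_rows:
  slide:
    - [0,0,0]
    - [0,0,0]
    - [0,0,0]
  yaw: [0,0,0]
  grip: [1,1,1]

```text
time: 23.35
tool_pos: [0.429, 0.0123, 0.2677]
tool_rot: [0.017, -0.01, 0.707, -0.707]
contact_force: [20.9, 0.7, -5.4]
gripper_width: 0.243
```

Run:
```python
from h import *
s=cams.grab_frame("side"); t=cams.grab_frame("top"); pose()
crop(s,"pics/zs.png",190,60,260,120,10)
```

```text
t 23.45 p [0.429  0.0123 0.2677] poleaz 2.21 F [20.   0.2 -6.1] j [-0.15 -0.48  1.97  0.    1.64  1.39]
```

View pics/zs.png

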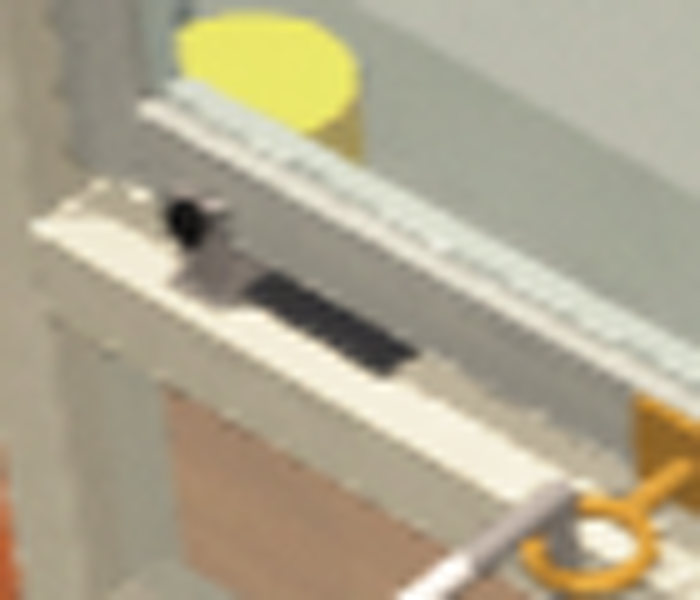

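Request:
play_rows:
  slide:
    - [-0.1,0,0]
    - [-0.1,0,0]
    - [-0.1,0,0]
    - [0,0,0]
  yaw: [0,0,0,0]
  grip: [1,1,1,1]

```text
time: 23.85
tool_pos: [0.4298, 0.0123, 0.2674]
tool_rot: [-0.015, 0.012, -0.707, 0.707]
contact_force: [10.0, -0.6, -3.3]
gripper_width: 0.248
```

Request:
play_rows:
  slide:
    - [-0.1,0,0]
    - [-0.1,0,0]
    - [-0.1,0,0]
    - [0,0,0]
  yaw: [0,0,0,0]
  grip: [1,1,1,1]

```text
time: 24.25
tool_pos: [0.4308, 0.0125, 0.2668]
tool_rot: [0.013, -0.014, 0.707, -0.707]
contact_force: [3.0, -0.5, -3.2]
gripper_width: 0.248
```

Run:
```python
from h import *
s=cams.grab_frame("side"); t=cams.grab_frame("top"); pose()
crop(s,"pics/aas.png",190,60,260,120,10)
```

```text
t 24.35 p [0.4308 0.0125 0.2667] poleaz 2.2 F [ 1.1 -0.4 -3.3] j [-0.14 -0.46  1.96 -0.    1.64  1.39]
```

View pics/aas.png

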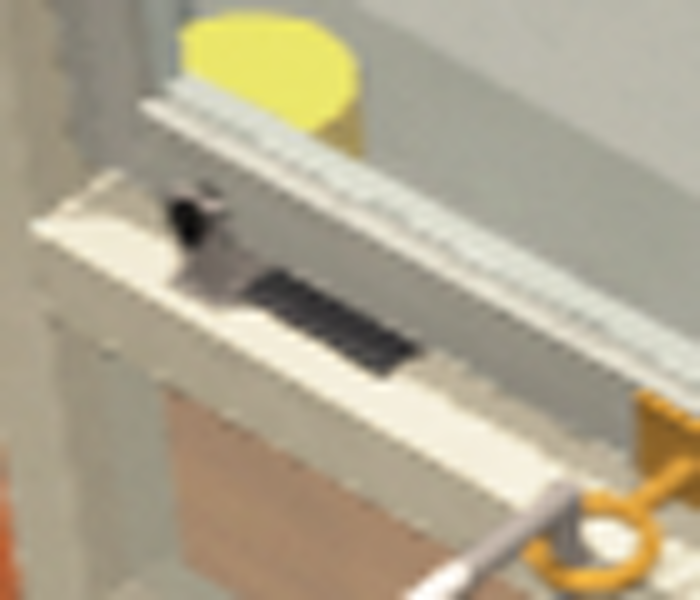

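The force dropped to about 1 N after only 2 mm of easing, where it had been 13 N on the way in. So the latch holds. Now I centre the spike and unhook.

Request:
play_rows:
  slide:
    - [-0.2,0,0]
    - [-0.3,0,0]
    - [-0.1,0,0]
    - [0,0,0]
    - [0,-0.5,0]
    - [0,-0.5,0]
    - [0,-0.5,0]
    - [0,0,0]
  yaw: [0,0,0,0,0,0,0,0]
  grip: [1,1,1,1,1,1,1,1]

```text
time: 25.15
tool_pos: [0.4378, 0.0126, 0.2835]
tool_rot: [-0.014, 0.013, -0.707, 0.707]
contact_force: [0.4, 0.0, -1.6]
gripper_width: 0.25
```

Request:
play_rows:
  slide:
    - [0,-0.7,0]
    - [0,-1,0]
    - [0,-1,0]
    - [0,-1,0]
    - [0,-0.7,0]
    - [0,0,0]
  yaw: [0,0,0,0,0,0]
  grip: [1,1,1,1,1,1]

```text
time: 25.75
tool_pos: [0.4379, 0.0126, 0.3279]
tool_rot: [-0.015, 0.013, -0.707, 0.707]
contact_force: [-0.3, 0.7, -2.5]
gripper_width: 0.242
```

Run:
```python
from h import *
s=cams.grab_frame("side"); t=cams.grab_frame("top"); pose()
crop(s,"pics/bs.png",190,40,330,150,5.5)
```

```text
t 25.85 p [0.4373 0.0127 0.3261] poleaz 2.19 F [ 0.1  0.9 -3.2] j [-0.14 -0.45  1.86 -0.    1.73  1.39]
```

View pics/bs.png

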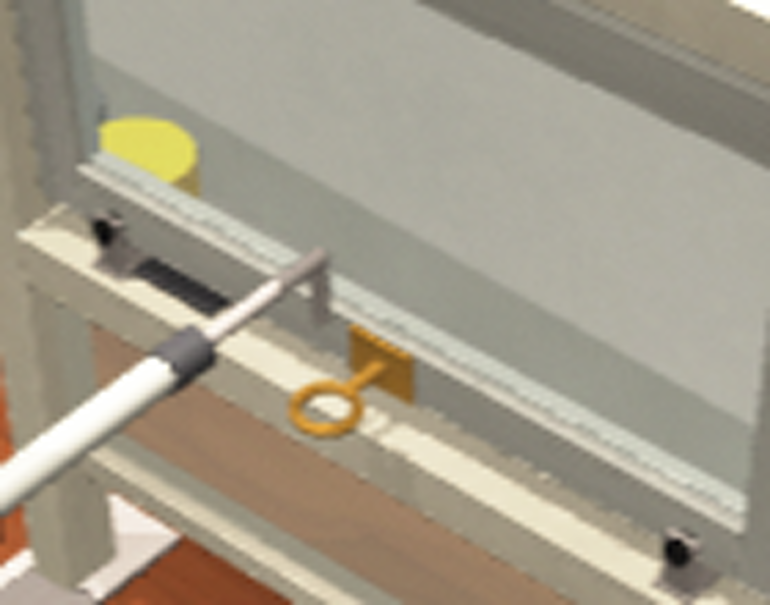

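Request:
play_rows:
  slide:
    - [0.5,0,0]
    - [1.0,-0.2,0]
    - [0.5,0,0]
    - [0,0,0]
  yaw: [0,0,0,0]
  grip: [1,1,1,1]

```text
time: 26.25
tool_pos: [0.4166, 0.0119, 0.3282]
tool_rot: [-0.014, 0.013, -0.707, 0.707]
contact_force: [0.3, 0.4, -1.8]
gripper_width: 0.245
```

Request:
play_rows:
  slide:
    - [0,0,0]
    - [0,0,0]
    - [0,0,0]
    - [0,0,0]
    - [0,0,0]
    - [0,0,0]
    - [0,0,0]
    - [0,0,0]
    - [0,0,0]
    - [0,0,0]
    - [0,0,0]
    - [0,0,0]
  yaw: [-5,-8.5,-8.5,-8.5,-8.5,-8.5,-8.5,-8.5,-8.5,-8.5,-8.5,-5.6]
  grip: [1,1,1,1,1,1,1,1,1,1,1,1]

```text
time: 27.45
tool_pos: [0.4172, 0.0119, 0.3279]
tool_rot: [0.534, -0.534, 0.464, -0.464]
contact_force: [-0.7, 0.4, -3.0]
gripper_width: 0.248
```

Run:
```python
from h import *
st=pose(); p=st["tool_pos"]
tg=np.array([.432,-.294,.20]); az=np.radians(97.9); d=np.array([np.cos(az),np.sin(az),0]); x=-d; z=np.array([np.cos(az-np.pi/2),np.sin(az-np.pi/2),0])
D=tg-p; print("slide cm",(D@x*100).round(2),(-D[2]*100).round(2),(D@z*100).round(2))
```

```text
t 27.45 p [0.4172 0.0119 0.3279] poleaz 98.07 F [-0.7  0.4 -3. ] j [-0.15 -0.51  1.89  0.    1.75 -0.29]
slide cm 30.5 12.79 -2.74
```

Request:
play_rows:
  slide:
    - [2,0.5,-0.2]
    - [3,1,-0.3]
    - [3.5,1.3,-0.3]
    - [3.5,1.5,-0.3]
    - [3.5,1.5,-0.3]
    - [3.5,1.5,-0.3]
    - [3.5,1.5,-0.3]
    - [3.5,1.5,-0.3]
    - [2.5,1.5,-0.2]
    - [2,1,-0.2]
    - [0,0,0]
    - [0,0,0]
  yaw: [0,0,0,0,0,0,0,0,0,0,0,0]
  grip: [1,1,1,1,1,1,1,1,1,1,1,1]

```text
time: 28.65
tool_pos: [0.4317, -0.2938, 0.1997]
tool_rot: [0.533, -0.532, 0.465, -0.465]
contact_force: [-0.0, 0.1, -2.3]
gripper_width: 0.245
```

Run:
```python
from h import *
st=pose(); p=st["tool_pos"]
s=cams.grab_frame("side"); t=cams.grab_frame("top")
az=np.radians(98.0); d=np.array([np.cos(az),np.sin(az),0])
for n,f in(("s",s),("t",t)):
    print(n,"front",proj(f,p+d*.2517+[0,0,.035]),"capend",proj(f,p-d*.1923+[0,0,.035]))
crop(s,"pics/ccs.png",170,200,370,370,4); crop(t,"pics/cct.png",240,220,440,290,4)
```

```text
t 28.65 p [ 0.4317 -0.2938  0.1997] poleaz 97.75 F [-0.   0.1 -2.3] j [-0.74 -0.19  1.86  0.    1.47 -0.88]
s front [177.97537382 213.46341342] capend [370.05600878 329.38551901]
t front [252.67068637 269.26846869] capend [437.95205489 243.36143342]
```

View pics/ccs.png

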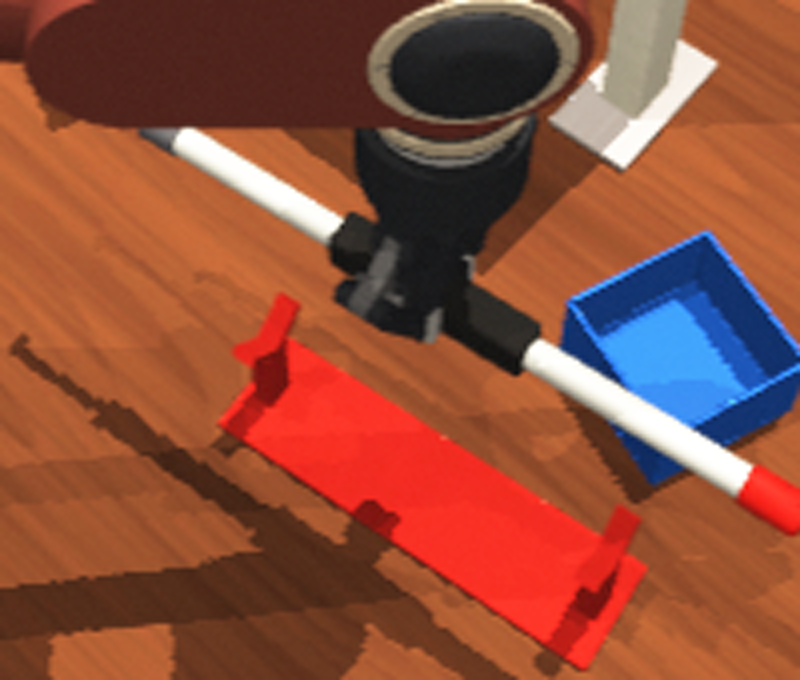

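View pics/cct.png

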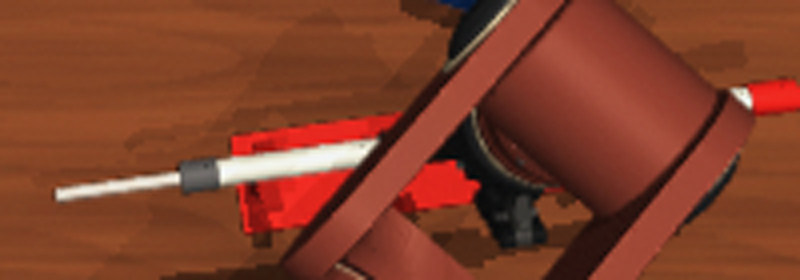

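Request:
play_rows:
  slide:
    - [0,2,0]
    - [0,3,0]
    - [0,3,0]
    - [0,3,0]
    - [0,2,0]
    - [0,1,0]
    - [0,0,0]
    - [0,0,0]
  yaw: [0,0,0,0,0,0,0,0]
  grip: [1,1,1,1,1,1,1,1]

```text
time: 29.55
tool_pos: [0.4328, -0.2944, 0.0616]
tool_rot: [-0.533, 0.533, -0.464, 0.466]
contact_force: [0.4, -1.1, -2.5]
gripper_width: 0.246
```

Request:
play_rows:
  slide:
    - [0,0.5,0]
    - [0,0.3,0]
    - [0,0.3,0]
    - [0,0.2,0]
    - [0,0,0]
  yaw: [0,0,0,0,0]
  grip: [1,1,1,1,1]

```text
time: 30.05
tool_pos: [0.4316, -0.2938, 0.0466]
tool_rot: [0.533, -0.533, 0.465, -0.465]
contact_force: [0.5, 0.4, -2.1]
gripper_width: 0.249
```

Run:
```python
from h import *
pose()
s=cams.grab_frame("side"); t=cams.grab_frame("top")
crop(s,"pics/dds.png",170,200,370,370,4); crop(t,"pics/ddt.png",240,220,440,290,4)
```

```text
t 30.05 p [ 0.4316 -0.2938  0.0466] poleaz 97.78 F [ 0.5  0.4 -2.1] j [-0.74 -0.03  1.98  0.    1.19 -0.88]
```

View pics/dds.png

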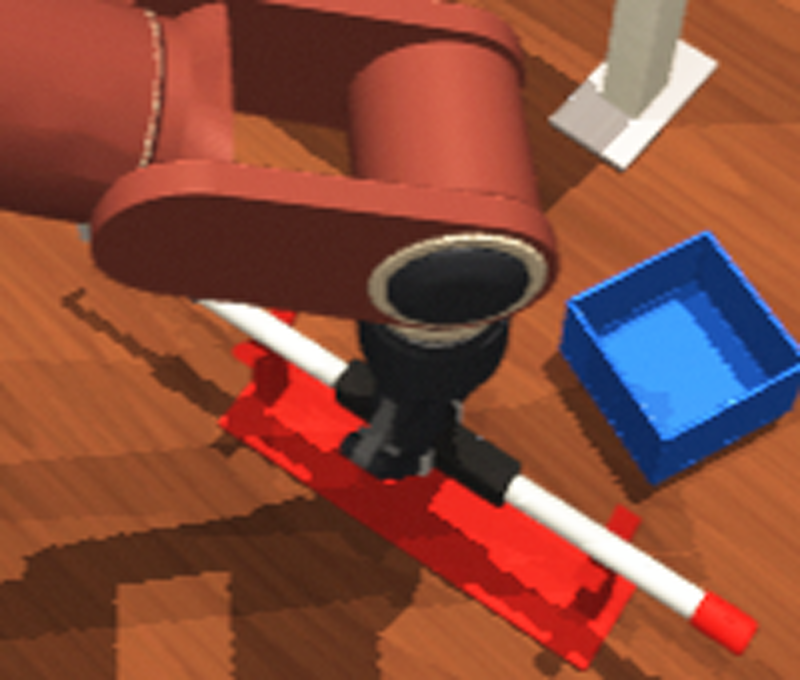

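View pics/ddt.png

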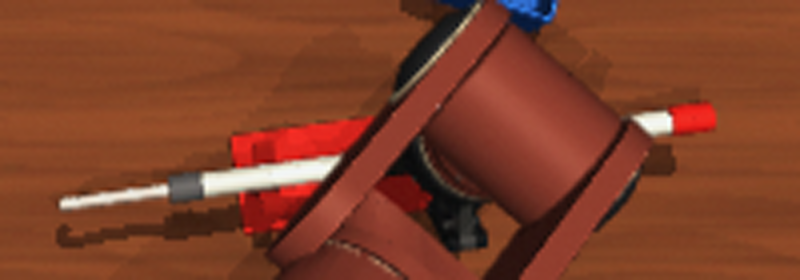

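Request:
play_rows:
  slide:
    - [0,0.2,0]
    - [0,0.1,0]
    - [0,0.1,0]
    - [0,0,0]
  yaw: [0,0,0,0]
  grip: [1,1,1,1]

```text
time: 30.55
tool_pos: [0.4318, -0.294, 0.0429]
tool_rot: [-0.533, 0.533, -0.465, 0.465]
contact_force: [-0.0, -0.9, -2.6]
gripper_width: 0.247
```

Request:
play_rows:
  slide:
    - [0,0.1,0]
    - [0,0,0]
  yaw: [0,0]
  grip: [1,1]

```text
time: 30.75
tool_pos: [0.4318, -0.294, 0.0428]
tool_rot: [-0.533, 0.533, -0.465, 0.465]
contact_force: [-3.1, 1.4, 4.0]
gripper_width: 0.249
```

Request:
play_rows:
  slide:
    - [0,0,0]
    - [0,0,0]
    - [0,0,0]
    - [0,0,0]
    - [0,0,0]
    - [0,0,0]
    - [0,0,0]
    - [0,0,0]
  yaw: [0,0,0,0,0,0,0,0]
  grip: [0.4,0.3,0,-0.5,-1,-1,-1,-1]

```text
time: 31.55
tool_pos: [0.4319, -0.2939, 0.042]
tool_rot: [0.533, -0.533, 0.465, -0.465]
contact_force: [-0.1, -0.2, 0.2]
gripper_width: 1.001
```

Request:
play_rows:
  slide:
    - [0,-0.5,0]
    - [0,-1,0]
    - [0,-2,0]
    - [0,-3,0]
    - [0,-3,0]
    - [0,-3,0]
    - [0,-3,0]
    - [0,-3,0]
    - [0,-1,0]
    - [0,0,0]
  yaw: [0,0,0,0,0,0,0,0,0,0]
  grip: [-1,-1,-1,-1,-1,-1,-1,-1,-1,-1]

```text
time: 32.55
tool_pos: [0.4327, -0.2947, 0.2396]
tool_rot: [-0.533, 0.533, -0.463, 0.467]
contact_force: [0.1, -0.0, 0.3]
gripper_width: 0.998
```

Run:
```python
from h import *
pose()
s=cams.grab_frame("side"); t=cams.grab_frame("top")
cv2.imwrite("pics/ees.png",s["image"][:,:,::-1]); crop(s,"pics/eeb.png",180,240,360,365,4); crop(t,"pics/eet.png",245,230,425,285,4)
```

```text
t 32.55 p [ 0.4327 -0.2947  0.2396] poleaz 97.79 F [ 0.1 -0.   0.3] j [-0.74 -0.21  1.81  0.    1.54 -0.88]
```

View pics/ees.png

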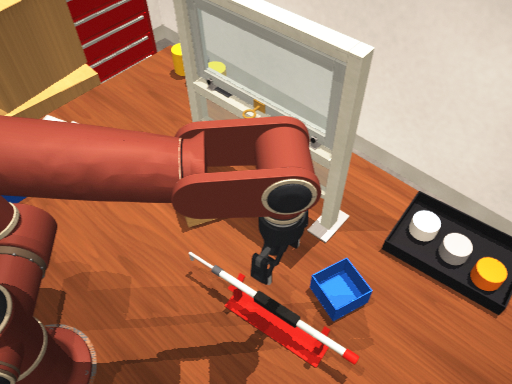

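View pics/eeb.png

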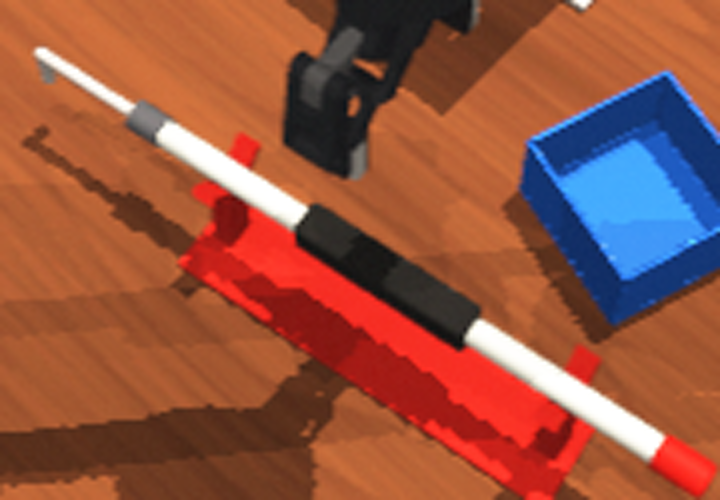

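View pics/eet.png

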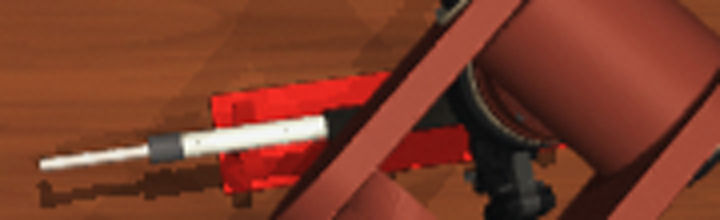

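Run:
```python
from h import *
s=cams.grab_frame("side"); t=cams.grab_frame("top")
crop(s,"pics/ffs.png",190,60,330,150,5.5)
im=s["image"].astype(int); m=(im[...,0]-im[...,2]>70)&(np.indices(im.shape[:2])[0]<125)&(np.indices(im.shape[:2])[1]>235)&(np.indices(im.shape[:2])[1]<275)
print(np.argwhere(m).mean(0)[::-1])
O=np.array([.72497,.02146,0]);ex=np.array([.99928,.0379,0])
for x in (0,.005,.013): a=x/.24; print(x,proj(s,O+ex*(-.048+.225*a)+[0,0,.51-.225*np.cos(a)-.048*np.sin(a)]))
```

```text
[255.255  115.8325]
0 [246.8836645  115.43600223]
0.005 [248.20170515 114.71990874]
0.013 [250.29403979 113.51701788]
```

View pics/ffs.png

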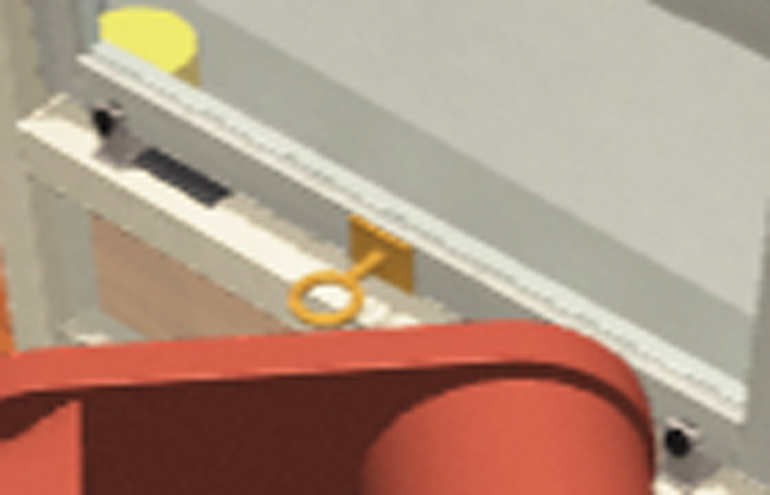

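```bash
python3 -c "
from plant import workorder; print(workorder.job_done())"
```

```text
the job is handed in; nothing more can be done
None
```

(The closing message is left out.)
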